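# Make the V-slicer safe, brush out its blade seam and put the inserts away

### The job

Clean down the vegetable slicer: first push its orange thickness slide fully home to zero, at the end stop by the green end cap, then take the blue brush and draw its bristles slowly (two or three centimetres a second) and lightly, touching the deck all the way, along the whole black V-shaped blade seam, starting at the end on the slide's side, round the point of the V and on to the other end, and lay the brush back in its rest. Put every blade insert flat into a bay of the grey storage case, one to a bay in any order, then swing the keeper bar down over them until it is fully shut under its catch. Leave the other kitchen things where they are.

Things in the scene. Friction and masses are not known exactly. Their poses are not given: they have to be found in the camera images.
- slicer: V-blade vegetable slicer on its clear collecting box, 302 x 164 mm, immovable. Origin: centre of its underside; x along the runway (302 mm), z up. Steel deck level, 100 mm up, y -55 to 55 mm; white rails beside it (y 55 to 82 mm, both sides) are 108 mm up. Blade seam: thin flush black V in the deck, straight from (-25, 55) to its point (30, 0) to (-25, -55) mm
- thickness (a joint): thickness slide of the slicer, in m: 0 = thickest, 0.060 = zero (safe) at its end stop. Its grip moves along the slicer's +x on the rail at y = +68.5 mm and stays where it is left (about 2 N to move). At zero the steel ramp before the blades has come up level with the deck; otherwise it lies up to 5 mm lower
- slide_grip (a point): centre of the orange slide grip, a block 20 mm along the slide, 14 mm across, 25 mm tall, standing on the rail, from 108 to 133 mm above the worktop; this point is 120.5 mm up. Its x axis points along the slide towards zero
- seam0 (a point): seam near its end on the slide's side: (-15, +45) mm in the slicer's frame, 100 mm up; 14 mm more of seam lead on to the rail
- seam3 (a point): point of the V of the seam: (30, 0) mm in the slicer's frame, 100 mm up
- seam6 (a point): seam near its other end: (-15, -45) mm in the slicer's frame, 100 mm up; 14 mm more lead on to the rail
- brush: blue detail brush, loose, 142 mm long, 80 g. Handle: flat bar 120 x 18 x 14 mm, level in its rest. Origin: centre of the handle's underside; x along the handle to the bristles, z up. The yellow bristle tuft (11 mm across) points down from a cranked neck at the front: its tip is 75 mm ahead of the origin and 38 mm below it. Grip it across the 18 mm, at the middle, with about 40 N
- brush_tip (a point): end of the bristle tuft, round, 11 mm across; the bristles give up to 8 mm along z, about 0.22 N per mm
- rest_seat (a point): where the brush's origin lies in its rest: 48 mm up, axes as the brush's. The white rest is fixed, its base 130 x 60 x 8 mm centred below this point: two posts 84 mm apart along x, 12 mm thick, with notches 30 mm wide and 12 mm deep that carry the handle; 72 mm of room for the fingers between the posts
- case: grey storage case, fixed, 102 x 268 mm (x by y). Origin: centre of its underside. Four open bays in a row along y, 94 x 62 mm inside, middles at y = -99, -33, 33, 99 mm (x = 0); floor 4 mm up, walls 14 mm up. Catch post 64 mm tall at x = 0, y 155 to 167 mm; hinge lugs 55 mm tall at x = 58, y = -148 and 148 mm
- keeper (a joint): keeper bar, rad: 0 = shut, level over the middle of the bays, 45 mm up, 3 mm above the inserts' ribs; grows as it swings up and back to 2.1. Hinge axis along the case's y at x = 58 mm, 45 mm up; bar 58 mm from it. Stays where it is left (about 1 N at the bar moves it); in the last 0.2 rad it is pressed past a spring ball (about 3 N) that then holds it down
- keeper_grip (a point): middle of the red sleeve (44 mm long, 18 mm thick) on the middle of the keeper's cross bar; the steel bar (8 mm thick) runs along the case's y, with an arm to the hinge at each end (y = -139 and 139 mm)
- insert_green: blade insert, green, 3 coarse blades a side; loose, about 90 g: plate 84 x 52 x 8 mm with an upright grip rib 50 x 10 mm, 26 mm tall, along its middle (top 34 mm above the underside). Origin: centre of the underside; x along plate and rib, z up. May be absent
- insert_orange: blade insert, orange, 6 blades a side; loose, about 90 g: plate 84 x 52 x 8 mm with an upright grip rib 50 x 10 mm, 26 mm tall, along its middle (top 34 mm above the underside). Origin: centre of the underside; x along plate and rib, z up. May be absent
- insert_yellow: blade insert, yellow, 9 blades a side; loose, about 90 g: plate 84 x 52 x 8 mm with an upright grip rib 50 x 10 mm, 26 mm tall, along its middle (top 34 mm above the underside). Origin: centre of the underside; x along plate and rib, z up. May be absent
- insert_red: blade insert, red, 14 fine blades a side; loose, about 90 g: plate 84 x 52 x 8 mm with an upright grip rib 50 x 10 mm, 26 mm tall, along its middle (top 34 mm above the underside). Origin: centre of the underside; x along plate and rib, z up. May be absent
- jar: bystander: amber jar with red cap, 66 mm across, 105 mm tall; origin at its foot
- bowl_small: bystander: steel bowl, 150 mm across, 60 mm tall
- tumbler: bystander: upturned glass tumbler, 72 mm across, 95 mm tall
- food_guard: bystander: green hand guard (food holder) of the slicer, 90 mm across, 64 mm tall
- spatula: bystander: white spatula lying on the worktop

How it is judged:
By the outcome, as a careful person would: the job done as asked, in the order asked, and still so for the second after the job is handed in, with the robot touching nothing.
Of insert_green, insert_orange, insert_yellow, insert_red only 2 to 4 are there at a start; the rules pass over those that are not, and their reading is None.
At some moment in a run one of insert_green, insert_orange, insert_yellow, insert_red may be knocked a few centimetres aside while the robot is not near it.
It also fails if it takes over 210 s, if anything falls off the work surface, if the arm or the gripper's body presses on something with over 40 N, if the wrist force passes 120 N, or if a joint passes its speed limit or range.

### The arm

A 6-joint arm with a two-finger parallel gripper is mounted at the origin on the work surface. World frame = base frame: x ahead of the robot, y to its left, z up, the work surface at z = 0. Lengths are in mm, angles in rad, forces in N, time in s.
With the tool pointing down it reaches from about 350 to 775 mm from the base axis. Payload 7.3 kg.
Tool frame: the origin (TCP) lies at the very end of the fingers, on their centre line; the grasp point (between the pads) lies 19 mm behind it; z points along the fingers, y is the line along which they close (so a half turn about z gives the same grasp; the last joint's range is limited). The gripper opens to 92 mm and grips with 3 to 60 N. Pads are 19 mm wide; open, the fingers measure 130 mm over their backs; the gripper's body (75 mm by 190 mm) begins 47 mm behind the grasp point.
Start: joints at [-1.381, 0.342, 1.524, -0, 1.275, -0.146], TCP at [173.023, -495.689, 226.741] pointing down, gripper open.
Joint ranges: [-2.53, 2.53], [-0.77, 2.02], [0.04, 2.7], [-1, 4.14], [0.28, 2.66], [-3.11, 3.11]. Speed limits (rad/s): [2.57, 2.57, 3.14, 3.14, 3.14, 3.14].

### API

Orientations are given as [roll, pitch, yaw] about the fixed x, y, z axes, in that order (R = Rz(yaw) Ry(pitch) Rx(roll)).
In Python, from plant import get_obs, optics, ticket, finder gives the robot as it stands.
- The arm moves only by the tool send_rows, never from a script. Its arguments are lists of equal length, an entry for each row: "offset": the shift along the tool's x, y, z scaled (see below), a list of three; "delta_rot": the turn, a rotation vector about the tool's x, y, z scaled (see below), a list of three. In form: {"offset": [[dx, dy, dz], ...], "delta_rot": [[rx, ry, rz], ...]}. A call has 1 to 8 rows; each row is the pose to reach, as a shift and turn from the pose commanded when the call began, along the tool's axes at that moment, turning the shorter way round; what a row does not reach only later rows make up. The controller multiplies each number of a shift by 120 mm and each number of a turn by 360 degrees. A row lasts 1/8 s, in which the tool goes at most 62.5 mm and 10.7 degrees, less where a joint would pass 70% of its speed; a pose out of reach is approached as far as the arm can. A call with a number of a shift or a turn outside -1 to 1 is refused whole. A call with a gripper value outside its range is refused whole. "grip" is the opening, from 0 (shut) to 1 (fully open), set as the call begins (left out, the last holds). The fingers move at their own pace and stop on an object; the grip force is fixed at half the most. Time passes only in rows, so rows that repeat a pose let the fingers close. It gives the time, the measured TCP pose, the force, the opening and the grip force at its end, in the units of the state.
- get_obs(): the state, without advancing time (a new reading comes with each control period).
- optics.capture(name): name is "scene" or "top" or "wrist"; returns the picture (384x512x3 uint8, red, green, blue); there is no depth.
- optics.get_calibration(name): a dict with "fx", "fy", "cx", "cy" (pixels), "k1" (the pictures are not rectified: a ray, as slopes to the right and down, at radius r is drawn at 1 + k1 r^2 times it, then the intrinsics apply), "world_from_camera" (4x4, takes a point from camera to world coordinates). Camera axes: x right, y down, z forward; pixel columns grow to the right and rows downward; lengths in mm; the calibration is good to about 2 mm. A picture is of the moment at which its call begins: read the wrist's pose just before it. get_calibration takes no time and is no camera call; for the wrist camera it gives the pose at the moment of the call.
- ticket.close_job(): hands the job in; it is judged then, once.
Trained networks look in the newest picture that a camera, given by its name, has taken for a name from the list of things; names that differ only in an ending like _2 or _b are one class to them, and where a whole thing is asked for, a point or a joint stands for the part that bears it (a point fixed in the world has none). Each returns a list of dicts, best first, with "confidence" (0 to 1); they miss things now and then, are a little off and sometimes report something else, mostly with a low value. They report only what shows in the picture. A call takes as long as a camera call.
- finder.boxes_of(target, camera): "box" ([left, top, right, bottom] in pixels, round what is visible of it).
- finder.silhouettes(target, camera): "region" (384x512 bool, what is visible of it) and "box" ([left, top, right, bottom] in pixels, round what is visible of it).
- finder.pinpoint(target, camera): "uv" ([column, row] in pixels: a listed point, or the origin of a listed thing).
The state is a dict: "time": time; "joint_positions": joint angles; "dq": joint speeds; "tau": joint torques, N m; "tool_pos": TCP position; "tcp_rot": TCP orientation; "contact_force": force on the tool from outside, world axes, zero at the start; "moment": the same for the moment, N m; "grip_width": finger opening in mm; "finger_force": force on a finger pad.
Only numpy, scipy, OpenCV 4.12 (cv2) and the standard library are available. Lean on these libraries where they do the work, as an engineer would, in place of code of your own. Each camera call takes 0.05 s, during which the arm holds its last target. There are 200 camera calls.

## Working session

There is one attempt and no reset: what is moved stays moved. The work goes in short steps, Python scripts to look and compute and a tool call to move; the robot and the scene stay as the last step left them, time stands still between calls to the robot, and variables do not carry over. Pictures are saved under pics/ and viewed, at most 14 in all, crops included, and the job is handed in when it is done.

Besides the shell and the picture viewer there is one more tool, called as name(argument=value, ...) on one line, values as JSON. send_rows: Moves the arm, as the interface text tells. Its arguments: {"type":"object","properties":{"offset":{"type":"array"},"delta_rot":{"type":"array"},"grip":{"type":"number"}},"required":["offset","delta_rot"]}

```bash
mkdir -p pics; cat > h.py <<'E'
import numpy as np, cv2
from scipy.spatial.transform import Rotation as R
from plant import get_obs, optics, ticket, finder
def snap(n,f=None):
    im=optics.capture(n)
    if f: cv2.imwrite('pics/'+f,im[:,:,::-1])
    return im
def ray(c,uv):
    x=(uv[0]-c['cx'])/c['fx'];y=(uv[1]-c['cy'])/c['fy']
    a,b=x,y
    for _ in range(20):
        s=1+c['k1']*(a*a+b*b);a,b=x/s,y/s
    T=np.array(c['world_from_camera']);return T[:3,3],T[:3,:3]@np.array([a,b,1])
def at_z(c,uv,z):
    o,d=ray(c,uv);return o+d*(z-o[2])/d[2]
def proj(c,p):
    T=np.linalg.inv(np.array(c['world_from_camera']));q=T[:3,:3]@np.asarray(p,float)+T[:3,3]
    a,b=q[0]/q[2],q[1]/q[2];s=1+c['k1']*(a*a+b*b)
    return np.array([c['fx']*a*s+c['cx'],c['fy']*b*s+c['cy']])
E
python3 - <<'E'
from h import *
np.set_printoptions(precision=1,suppress=True)
o=get_obs();print(o)
Z=dict(slicer=0,slide_grip=120.5,seam0=100,seam3=100,seam6=100,brush=48,brush_tip=10,rest_seat=48,case=0,keeper_grip=45,insert_green=0,insert_orange=0,insert_yellow=0,insert_red=0,jar=0,bowl_small=0,tumbler=0,food_guard=0,spatula=0)
for n in ('top','scene'):
    snap(n,n+'0.png');c=optics.get_calibration(n);print(n,np.array(c['world_from_camera']))
    for t,z in Z.items():
        for r in finder.pinpoint(t,n)[:1]:
            print(t,round(r['confidence'],2),np.array(r['uv']),at_z(c,r['uv'],z))
E
```

```text
{'time': 0.0, 'joint_positions': array([-1.4,  0.3,  1.5, -0. ,  1.3, -0.1]), 'dq': array([-0., -0.,  0.,  0., -0., -0.]), 'tau': array([  0. , -43.1, -24.4,   0.1,   0.1,  -0. ]), 'tool_pos': array([ 172.9, -495.3,  226. ]), 'tcp_rot': array([-3.1, -0. ,  0.3]), 'contact_force': array([ 0.1, -0.2, -0.5]), 'moment': array([-0.,  0., -0.]), 'finger_force': 0.0, 'grip_width': 91.82376366788617}
top [[  -0.    -1.     0.1  405.6]
 [  -1.     0.    -0.    64.4]
 [   0.    -0.1   -1.  1373.9]
 [   0.     0.     0.     1. ]]
slicer 0.81 [342.4 168.4] [ 608.5 -215.1    0. ]
slide_grip 0.52 [323.3 191. ] [ 525.6 -134.1  120.5]
seam0 0.95 [335.9 168. ] [ 595.  -175.6  100. ]
seam3 0.95 [335.9 168. ] [ 595.  -175.6  100. ]
seam6 0.95 [335.9 168. ] [ 595.  -175.6  100. ]
brush 0.7 [371.7 242.2] [ 377.3 -288.8   48. ]
rest_seat 0.75 [372.8 244.9] [ 369.2 -291.9   48. ]
case 0.6 [210.  172.5] [597.1 201.9   0. ]
keeper_grip 0.76 [207.5 142.1] [684.6 205.6  45. ]
insert_green 0.56 [188.3 223.8] [436.8 268.5   0. ]
insert_yellow 0.69 [189.2 224.1] [435.9 265.7   0. ]
insert_red 0.94 [151.1 237.9] [
[... 513 characters left out ...]
[ 649.1 -201.3  100. ]
seam3 0.92 [159.9 177. ] [ 649.1 -201.3  100. ]
seam6 0.92 [159.9 177. ] [ 649.1 -201.3  100. ]
brush 0.73 [208.5 125. ] [ 358.1 -306.8   48. ]
brush_tip 0.66 [193.1 279.1] [783.3  62.5  10. ]
rest_seat 0.57 [206.8 128.1] [ 373.3 -299.6   48. ]
case 0.85 [282.1 262.1] [588.9 201.6   0. ]
keeper_grip 0.96 [267.8 260.7] [631.4 185.7  45. ]
insert_yellow 0.9 [331.7 238.9] [439.4 261.1   0. ]
insert_red 0.96 [376.7 255.2] [403.1 384.8   0. ]
jar 0.68 [405.8 281.4] [423.  483.4   0. ]
bowl_small 0.85 [191.6 278.9] [782.8  54.4   0. ]
tumbler 0.92 [165.6 243.9] [756.3 -79.5   0. ]
food_guard 0.81 [353.9 208.9] [306.4 251.7  -0. ]
spatula 0.9 [405.2 283. ] [428.3 484.4   0. ]
```

```bash
python3 - <<'E'
import cv2
a=cv2.imread('pics/top0.png');cv2.imwrite('pics/top0c.png',cv2.resize(a[70:330,80:440],None,fx=2.2,fy=2.2,interpolation=cv2.INTER_CUBIC))
b=cv2.imread('pics/scene0.png');cv2.imwrite('pics/scene0c.png',cv2.resize(b[90:330,120:440],None,fx=2.4,fy=2.4,interpolation=cv2.INTER_CUBIC))
E
```

```text
(no output)
```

View pics/top0c.png

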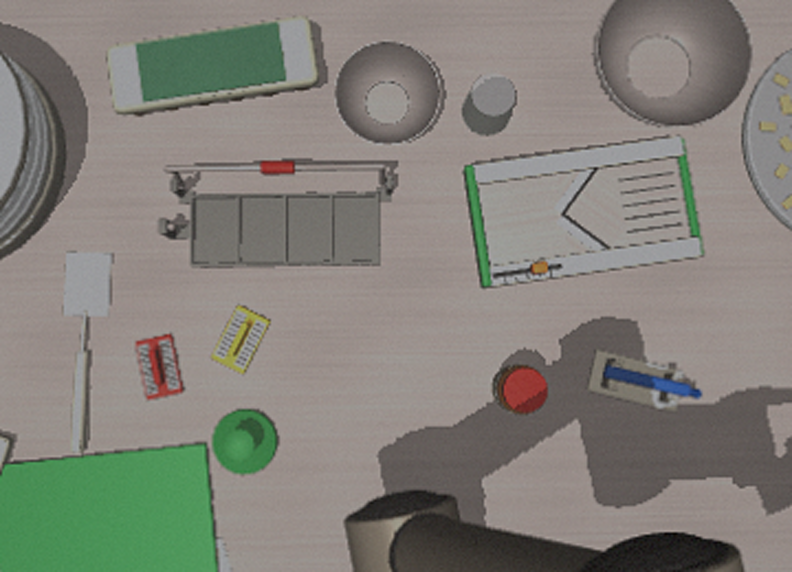

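View pics/scene0c.png

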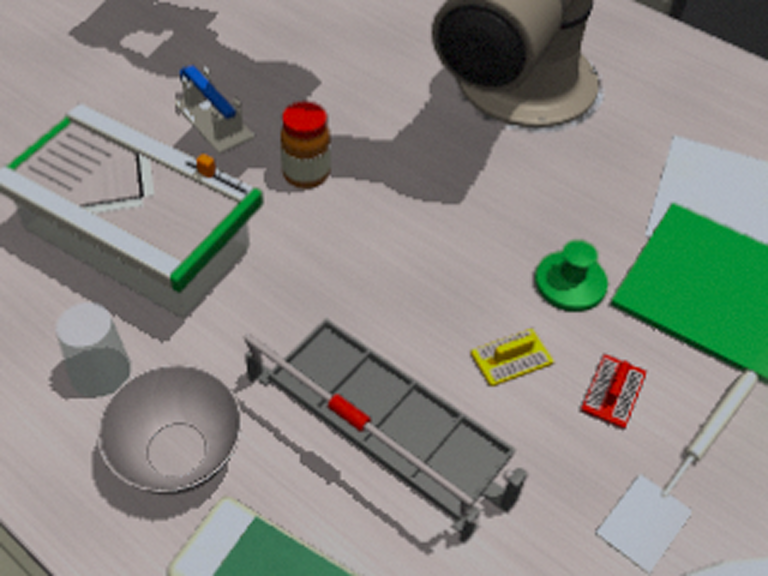

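Two inserts (yellow, red) are present. The slicer's +x points to world +y, the V points left, and the slide is on the rail near the robot. Next I need the wrist camera geometry and a move planner.

```bash
cat >> h.py <<'E'
def down(yaw): return R.from_euler('xyz',[np.pi,0,yaw])
def cur():
    o=get_obs();return np.array(o['tool_pos'],float),R.from_euler('xyz',o['tcp_rot'])
def plan(wps,start=None):
    """wps: list of (pos,yaw or Rotation,rows). one call each; prints end value of row, tool axes."""
    p,r=start or cur()
    for pos,yaw,n in wps:
        q=yaw if isinstance(yaw,R) else down(yaw)
        pos=np.asarray(pos,float)
        d=r.inv().apply(pos-p)/120;w=(r.inv()*q).as_rotvec()/(2*np.pi)
        print('off',np.round(d,4).tolist(),'rot',np.round(w,4).tolist(),'mm/row',round(float(np.linalg.norm(d)*120/n),1),'deg/row',round(float(np.linalg.norm(w)*360/n),1),'rows',n, '!!' if abs(d).max()>1 else '')
        p=p+r.apply(np.round(d,4)*120);r=r*R.from_rotvec(np.round(w,4)*2*np.pi)
E
python3 - <<'E'
from h import *
np.set_printoptions(precision=3,suppress=True)
p,r=cur();c=optics.get_calibration('wrist');T=np.array(c['world_from_camera'])
print(p,r.as_euler('xyz'),'cam in tool',r.inv().apply(T[:3,3]-p));print((r.inv().as_matrix()@T[:3,:3]));print({k:c[k] for k in('fx','fy','cx','cy','k1')})
# rough slicer/brush via top view corners
c=optics.get_calibration('top')
f=lambda u,v:(u/2.2+80,v/2.2+70)
for n,uv,z in [('V',(563,215),100),('Va',(596,168),100),('Vb',(609,248),100),('rail a',(466,165),108),('rail b',(487,287),108),('rail c',(704,253),108),('rail d',(684,136),108),('base',(592,387),8),('base',(600,350),8),('base',(683,405),8),('redc',(159,366),34),('yel',(242,339),34),
 ('case',(192,195),14),('case',(191,267),14),('case',(380,264),14),('case',(380,194),14),('brA',(605,372),62),('brB',(700,392),62)]:
    print(n,at_z(c,f(*uv),z))
E
```

```text
[ 173.028 -495.702  226.747] [3.141 0.    0.336] cam in tool [  80.539   -0.81  -158.541]
[[ 0.    -0.954 -0.3  ]
 [ 1.     0.001 -0.001]
 [ 0.002 -0.3    0.954]]
{'fx': 266.52073369741345, 'fy': 266.52073369741345, 'cx': 259.1016777204238, 'cy': 188.14980833780461, 'k1': -0.06026908746680715}
V [ 595.782 -175.695  100.   ]
Va [ 659.153 -221.569  100.   ]
Vb [ 551.387 -236.061  100.   ]
rail a [661.921 -46.688 108.   ]
rail b [499.74  -72.116 108.   ]
rail c [ 543.335 -360.752  108.   ]
rail d [ 700.973 -339.696  108.   ]
base [ 365.687 -228.678    8.   ]
base [ 417.39  -241.215    8.   ]
base [ 339.358 -357.028    8.   ]
redc [398.582 372.048  34.   ]
yel [435.124 258.254  34.   ]
case [639.313 333.916  14.   ]
case [536.869 333.795  14.   ]
case [539.903  68.041  14.   ]
case [639.574  67.624  14.   ]
brA [ 387.252 -235.222   62.   ]
brB [ 359.197 -364.184   62.   ]
```

```bash
python3 - <<'E'
from h import *
a=np.array([173,-495.7,226.7]);b=np.array([540,-230,300])
plan([(a+(b-a)*k/4,.336+(1.71-.336)*k/4,4) for k in (1,2,3,4)])
E
```

```text
off [0.9041, -0.2707, -0.1524] rot [0.0, 0.0, -0.0547] mm/row 28.7 deg/row 4.9 rows 4 
off [0.9426, 0.0498, -0.1527] rot [0.0, 0.0, -0.0547] mm/row 28.7 deg/row 4.9 rows 4 
off [0.8706, 0.3646, -0.1528] rot [0.0, 0.0, -0.0546] mm/row 28.7 deg/row 4.9 rows 4 
off [0.6973, 0.6362, -0.1527] rot [0.0, 0.0, -0.0547] mm/row 28.7 deg/row 4.9 rows 4
```

send_rows(offset=[[0.45,-0.135,-0.076],[0.904,-0.271,-0.152],[0.904,-0.271,-0.152]], delta_rot=[[0,0,-0.027],[0,0,-0.0547],[0,0,-0.0547]])

```text
time: 2.38
tool_pos: [267.3, -427.5, 245.9]
tcp_rot: [3.14, -0.0, 0.685]
contact_force: [0.3, -0.9, 0.5]
grip_width: 91.9
finger_force: 0.0
```

send_rows(offset=[[0.47,0.025,-0.076],[0.943,0.05,-0.153],[0.943,0.05,-0.153]], delta_rot=[[0,0,-0.027],[0,0,-0.0547],[0,0,-0.0547]])

```text
time: 2.75
tool_pos: [358.5, -361.6, 263.9]
tcp_rot: [3.14, 0.0, 1.027]
contact_force: [-0.1, 0.4, -0.6]
grip_width: 91.8
finger_force: 0.0
```

send_rows(offset=[[0.435,0.18,-0.076],[0.87,0.365,-0.153],[0.87,0.365,-0.153]], delta_rot=[[0,0,-0.027],[0,0,-0.0547],[0,0,-0.0547]])

```text
time: 3.12
tool_pos: [449.8, -295.9, 281.7]
tcp_rot: [3.141, 0.0, 1.369]
contact_force: [-0.2, -0.2, -0.1]
grip_width: 92.0
finger_force: 0.0
```

send_rows(offset=[[0.35,0.32,-0.076],[0.697,0.636,-0.153],[0.697,0.636,-0.153],[0.697,0.636,-0.153]], delta_rot=[[0,0,-0.027],[0,0,-0.0547],[0,0,-0.0547],[0,0,-0.0547]])

```text
time: 3.62
tool_pos: [538.6, -231.7, 299.2]
tcp_rot: [-3.14, -0.0, 1.706]
contact_force: [0.2, 1.0, -0.2]
grip_width: 92.1
finger_force: 0.0
```

```bash
python3 - <<'E'
from h import *
np.set_printoptions(precision=2,suppress=True)
c=optics.get_calibration('wrist');im=snap('wrist','w1.png');print(cur()[0],get_obs()['time'])
for t,z in dict(slicer=0,slide_grip=120.5,seam0=100,seam3=100,seam6=100,brush=48,brush_tip=10,rest_seat=48).items():
    for r in finder.pinpoint(t,'wrist')[:2]: print(t,round(r['confidence'],2),np.array(r['uv']),at_z(c,r['uv'],z))
cv2.imwrite('pics/w1b.png',cv2.resize(im[:,:,::-1],(800,600),interpolation=cv2.INTER_CUBIC))
E
```

```text
[ 538.48 -231.83  299.41] 3.675
slicer 0.77 [299.2 144.1] [ 602.49 -204.74    0.  ]
slide_grip 0.57 [257.   95.1] [ 521.81 -139.23  120.5 ]
slide_grip 0.34 [165.6  76.6] [ 410.81 -132.18  120.5 ]
seam0 0.87 [310.7 132.3] [ 598.3  -175.33  100.  ]
seam0 0.86 [341.1 161.7] [ 647.33 -208.53  100.  ]
seam3 0.87 [310.7 132.3] [ 598.3  -175.33  100.  ]
seam3 0.86 [341.1 161.7] [ 647.33 -208.53  100.  ]
seam6 0.87 [310.7 132.3] [ 598.3  -175.33  100.  ]
seam6 0.86 [341.1 161.7] [ 647.33 -208.53  100.  ]
brush 0.97 [157.  183.8] [ 378.37 -292.87   48.  ]
rest_seat 0.98 [152.8 183.8] [ 371.5  -293.81   48.  ]
```

View pics/w1b.png

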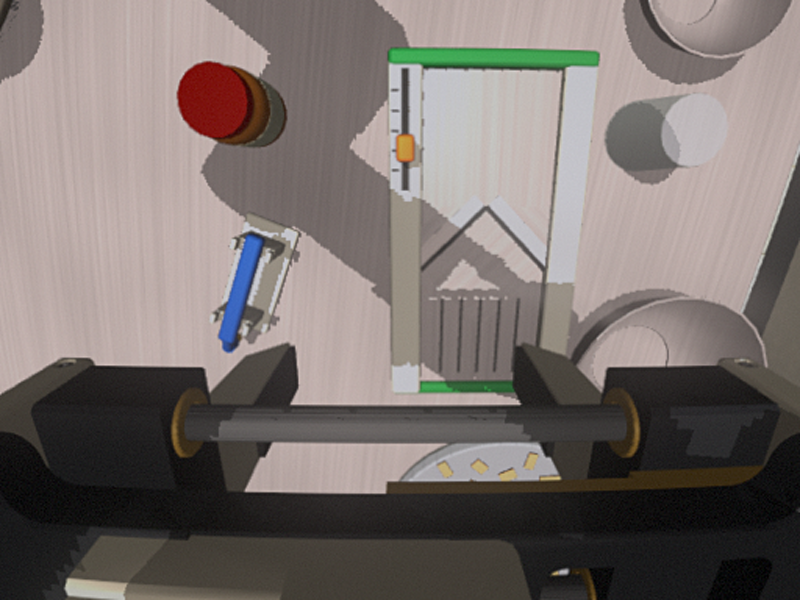

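The wrist image (800 px scale) shows the slide grip at (405,148), the V point at (487,207) and V ends at (422,268) and (545,268). The brush runs from (253,238) to its bristle end at (228,348). I'll fit the poses from these.

```bash
python3 - <<'E'
from h import *
from scipy.optimize import least_squares
np.set_printoptions(precision=2,suppress=True)
c=optics.get_calibration('wrist');im=cv2.imread('pics/w1.png')
P=[((30,0,100),(487,207)),((-25,55,100),(422,268)),((-25,-55,100),(545,267))]
L=[(82,108,(390,64)),(82,108,(392,391)),(-82,108,(597,64)),(-82,108,(572,343)),(55,108,(421,68)),(55,108,(421,390))]
def inv(x,p): 
    d=np.array(p[:2])-x[:2];C,S=np.cos(x[2]),np.sin(x[2]);return np.array([C*d[0]+S*d[1],-S*d[0]+C*d[1]])
def f(x):
    e=[]
    for m,uv in P: e+=list(inv(x,at_z(c,np.array(uv)*.64,m[2]))-m[:2])
    for y,z,uv in L: e.append(inv(x,at_z(c,np.array(uv)*.64,z))[1]-y)
    return e
s=least_squares(f,[602,-205,1.71],x_scale=[1,1,.01]);x=s.x;print('slicer',x,np.degrees(x[2]),s.fun)
for uv in [(493,50),(493,65),(463,385)]: print('cap',inv(x,at_z(c,np.array(uv)*.64,108)))
hsv=cv2.cvtColor(im,cv2.COLOR_BGR2HSV)
m=cv2.inRange(hsv,(8,130,120),(22,255,255));n,l,st,ce=cv2.connectedComponentsWithStats(m)
for i in range(1,n):
    if 40<st[i,4]<900: print('orange',st[i],ce[i],at_z(c,ce[i],128),inv(x,at_z(c,ce[i],128)))
m=cv2.inRange(hsv,(105,120,60),(125,255,255));n,l,st,ce=cv2.connectedComponentsWithStats(m);i=1+np.argmax(st[1:,4]);print('blue',st[i])
v,u=np.nonzero(l==i);w=np.array([at_z(c,q,60)[:2] for q in zip(u,v)])
r=cv2.minAreaRect(w.astype(np.float32));print(r,cv2.boxPoints(r))
h=np.array([at_z(c,q,62)[:2] for q in zip(u,v)]);mu=h.mean(0);ev=np.linalg.svd(h-mu,full_matrices=False)[2][0];ev*=-np.sign(ev[1])
t=(h-mu)@ev;n2=(h-mu)@[-ev[1],ev[0]];print('axis',mu,ev,np.degrees(np.arctan2(ev[1],ev[0])),t.min(),t.max())
for a in np.arange(t.min(),t.max(),10):
    k=(t>=a)&(t<a+10);print(round(a),n2[k].min().round(1),n2[k].max().round(1))
E
```

```text
slicer [ 604.9  -202.24    1.72] 98.50948327420382 [-1.38 -0.42  0.66 -0.19  0.72  0.14 -2.17  1.37  1.7  -2.22  1.13  0.67]
cap [148.22   1.27]
cap [137.61   0.87]
cap [-137.06   15.71]
orange [254  86  11  18 185] [258.97  94.37] [ 525.16 -136.99  128.  ] [76.34 69.2 ]
blue [140 150  29  76 798]
((376.8976745605469, -297.30657958984375), (131.10623168945312, 18.073360443115234), 76.69711303710938) [[ 353.02 -359.02]
 [ 370.61 -363.18]
 [ 400.78 -235.59]
 [ 383.19 -231.43]]
axis [ 378.89 -291.12] [-0.23 -0.97] -103.35127954290634 -59.64158568278269 70.8047270131394
-60 -8.4 9.0
-50 -8.3 8.6
-40 -8.3 8.2
-30 -8.1 8.5
-20 -8.3 8.3
-10 -8.1 8.0
0 -8.3 8.2
10 -8.8 8.0
20 -8.7 7.8
30 -8.9 7.9
40 -8.4 7.4
50 -8.7 7.6
60 -1.6 9.1
70 5.7 5.7
```

```bash
cat >> h.py <<'E'
SL=(604.9,-202.24,1.7193)
def sl(x,y,z):
    C,S=np.cos(SL[2]),np.sin(SL[2]);return np.array([SL[0]+C*x-S*y,SL[1]+S*x+C*y,z])
E
python3 - <<'E'
from h import *
plan([(sl(76.3,68.8,180),1.7193,4),(sl(76.3,68.8,113),1.7193,4)])
E
```

```text
off [0.7872, -0.0089, 1.0009] rot [0.0, 0.0, -0.0015] mm/row 38.2 deg/row 0.1 rows 4 !!
off [0.0001, -0.0, 0.5584] rot [0.0, 0.0, -0.0] mm/row 16.8 deg/row 0.0 rows 4
```

send_rows(offset=[[0.3,-0.003,0.4],[0.6,-0.006,0.8],[0.787,-0.009,1.0],[0.787,-0.009,1.0]], delta_rot=[[0,0,0],[0,0,-0.0015],[0,0,-0.0015],[0,0,-0.0015]])

```text
time: 4.58
tool_pos: [524.5, -135.0, 178.6]
tcp_rot: [-3.138, -0.002, 1.722]
contact_force: [-0.4, -0.8, -1.2]
grip_width: 91.8
finger_force: 0.0
```

```bash
python3 - <<'E'
from h import *
np.set_printoptions(precision=2,suppress=True)
c=optics.get_calibration('wrist');im=snap('wrist','w2.png')[:,:,::-1].copy()
hsv=cv2.cvtColor(im,cv2.COLOR_BGR2HSV)
m=cv2.inRange(hsv,(8,130,120),(22,255,255));n,l,st,ce=cv2.connectedComponentsWithStats(m)
for i in range(1,n):
    if 40<st[i,4]<6000: print('orange',st[i],ce[i],at_z(c,ce[i],128))
print(proj(c,sl(76.3,68.5,133)),proj(c,sl(76.3,68.5,108)))
plan([(sl(76.3,68.8,113),1.7193,4)])
E
```

```text
orange [ 94 122  31  15 112] [110.21 126.23] [397.34 -86.02 128.  ]
orange [252 202  16  22 332] [259.57 212.32] [ 524.22 -139.69  128.  ]
orange [402 255   7  20  56] [405.18 264.18] [ 665.17 -170.79  128.  ]
orange [110 267   6  24  53] [111.77 278.6 ] [ 395.85 -228.8   128.  ]
[262.03 211.84] [261.85 201.42]
off [-0.0042, -0.0022, 0.5594] rot [-0.0001, 0.0, 0.0003] mm/row 16.8 deg/row 0.0 rows 4
```

View pics/w2.png

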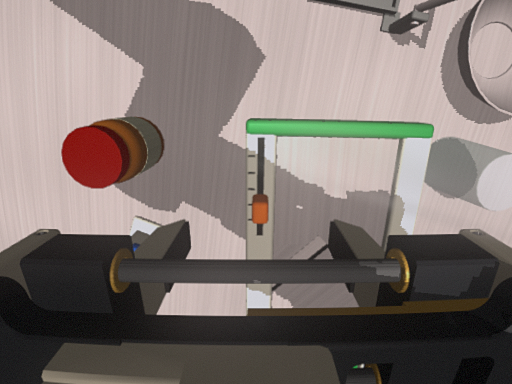

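The slide grip at (260,212) sits between the open fingers. I'll lower, close, and then pull it towards +x.

send_rows(offset=[[-0.01,-0.003,0.2],[-0.02,-0.005,0.4],[-0.02,-0.005,0.55],[-0.02,-0.005,0.555]], delta_rot=[[0,0,0],[0,0,0],[0,0,0],[0,0,0]])

```text
time: 5.12
tool_pos: [525.8, -140.3, 113.6]
tcp_rot: [3.142, 0.0, 1.719]
contact_force: [-0.2, -0.0, 0.2]
grip_width: 91.8
finger_force: 0.0
```

send_rows(offset=[[0,0,0],[0,0,0],[0,0,0],[0,0,0],[0,0,0],[0,0,0],[0,0,0],[0,0,0]], delta_rot=[[0,0,0],[0,0,0],[0,0,0],[0,0,0],[0,0,0],[0,0,0],[0,0,0],[0,0,0]], grip=0)

```text
time: 6.12
tool_pos: [525.5, -139.1, 113.4]
tcp_rot: [-3.142, 0.0, 1.72]
contact_force: [0.4, -0.5, 0.1]
grip_width: 16.3
finger_force: 0.0
```

send_rows(offset=[[0.03,0,0],[0.06,0,0],[0.09,0,0],[0.12,0,0],[0.15,0,0],[0.18,0,0],[0.21,0,0],[0.24,0,0]], delta_rot=[[0,0,0],[0,0,0],[0,0,0],[0,0,0],[0,0,0],[0,0,0],[0,0,0],[0,0,0]])

```text
time: 7.12
tool_pos: [521.5, -110.4, 113.4]
tcp_rot: [3.141, 0.0, 1.72]
contact_force: [3.2, -1.7, -3.3]
grip_width: 13.7
finger_force: 30.0
```

send_rows(offset=[[0.015,0,0],[0.03,0,0],[0.045,0,0],[0.06,0,0],[0.075,0,0],[0.09,0,0],[0.1,0,0],[0.1,0,0]], delta_rot=[[0,0,0],[0,0,0],[0,0,0],[0,0,0],[0,0,0],[0,0,0],[0,0,0],[0,0,0]])

```text
time: 8.12
tool_pos: [519.9, -98.6, 113.5]
tcp_rot: [3.141, 0.0, 1.72]
contact_force: [5.0, -1.0, -4.4]
grip_width: 13.8
finger_force: 30.0
```

```bash
python3 - <<'E'
from h import *
np.set_printoptions(precision=2,suppress=True)
c=optics.get_calibration('wrist');im=snap('wrist')[:,:,::-1].copy();o=get_obs();print(o['tool_pos'],o['contact_force'])
cv2.imwrite('pics/w3.png',cv2.resize(im[60:280,180:340],None,fx=3,fy=2.7,interpolation=cv2.INTER_CUBIC))
E
```

```text
[519.85 -98.62 113.46] [ 5.41 -0.2  -4.25]
```

View pics/w3.png

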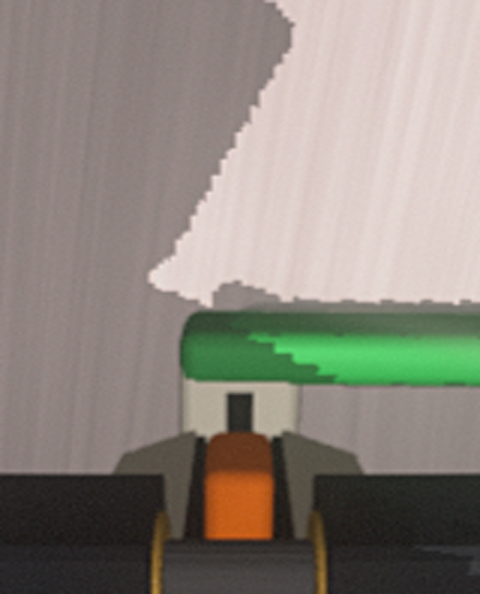

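The slot still shows about 10 mm ahead of the grip, with rows 395–432 of the crop uncovered. I'll continue pushing.

send_rows(offset=[[0.012,0,0],[0.024,0,0],[0.036,0,0],[0.048,0,0],[0.06,0,0],[0.07,0,0],[0.07,0,0]], delta_rot=[[0,0,0],[0,0,0],[0,0,0],[0,0,0],[0,0,0],[0,0,0],[0,0,0]])

```text
time: 9.05
tool_pos: [519.4, -95.1, 113.5]
tcp_rot: [3.14, 0.008, 1.72]
contact_force: [6.7, -21.8, -10.1]
grip_width: 13.9
finger_force: 29.9
```

send_rows(offset=[[0.008,0,0],[0.016,0,0],[0.024,0,0],[0.03,0,0],[0.03,0,0]], delta_rot=[[0,0,0],[0,0,0],[0,0,0],[0,0,0],[0,0,0]])

```text
time: 9.68
tool_pos: [519.4, -94.9, 113.5]
tcp_rot: [3.14, 0.013, 1.72]
contact_force: [5.3, -34.9, -14.7]
grip_width: 13.9
finger_force: 29.9
```

At the end stop: position has stalled and force is rising. I'll ease off part way, open, and lift.

send_rows(offset=[[-0.03,0,0],[-0.06,0,0],[-0.06,0,0]], delta_rot=[[0,0,0],[0,0,0],[0,0,0]])

```text
time: 10.05
tool_pos: [519.4, -95.3, 113.5]
tcp_rot: [3.14, 0.002, 1.719]
contact_force: [5.9, -5.9, -5.9]
grip_width: 14.0
finger_force: 30.0
```

send_rows(offset=[[0,0,0],[0,0,0],[0,0,0],[0,0,0],[0,0,0],[0,0,0]], delta_rot=[[0,0,0],[0,0,0],[0,0,0],[0,0,0],[0,0,0],[0,0,0]], grip=1)

```text
time: 10.8
tool_pos: [518.7, -94.0, 113.4]
tcp_rot: [-3.142, 0.0, 1.72]
contact_force: [-0.2, -0.0, -0.2]
grip_width: 69.2
finger_force: 0.0
```

send_rows(offset=[[0,0,-0.3],[0,0,-0.6],[0,0,-0.8],[0,0,-0.8]], delta_rot=[[0,0,0],[0,0,0],[0,0,0],[0,0,0]])

```text
time: 11.3
tool_pos: [519.6, -94.3, 211.1]
tcp_rot: [3.138, 0.002, 1.72]
contact_force: [-0.0, -0.4, -0.3]
grip_width: 91.4
finger_force: 0.0
```

```bash
python3 - <<'E'
from h import *
np.set_printoptions(precision=2,suppress=True)
c=optics.get_calibration('wrist');im=snap('wrist')[:,:,::-1].copy();p,r=cur();print(p,r.as_euler('xyz'))
hsv=cv2.cvtColor(im,cv2.COLOR_BGR2HSV)
m=cv2.inRange(hsv,(8,130,120),(22,255,255));n,l,st,ce=cv2.connectedComponentsWithStats(m)
for i in range(1,n):
    if 150<st[i,4]<6000: print('orange',st[i],ce[i],at_z(c,ce[i],128))
yb=np.radians(-103.35)
# via points: to hover over brush, z 170, turn the long way (through 0)
a=p;b=np.array([378.9+30,-291.5+60,200])
y0=1.7193;y1=yb+0
N=5;plan([(a+(np.array([400,-255,200])-a)*k/N,y0+(yb-y0)*k/N,4) for k in range(1,N+1)])
E
```

```text
[518.81 -94.05 209.56] [3.14 0.   1.72]
orange [252 187  14  19 256] [258.5 196. ] [518.37 -96.05 128.  ]
off [-0.2358, -0.2357, 0.0159] rot [0.0002, 0.0, 0.1123] mm/row 10.0 deg/row 10.1 rows 4 
off [-0.3324, -0.0265, 0.016] rot [0.0, 0.0, 0.1121] mm/row 10.0 deg/row 10.1 rows 4 
off [-0.2704, 0.1951, 0.016] rot [0.0, 0.0, 0.1121] mm/row 10.0 deg/row 10.1 rows 4 
off [-0.0798, 0.3237, 0.016] rot [0.0, 0.0, 0.1122] mm/row 10.0 deg/row 10.1 rows 4 
off [0.149, 0.2982, 0.016] rot [0.0, -0.0, 0.1121] mm/row 10.0 deg/row 10.1 rows 4
```

send_rows(offset=[[-0.06,-0.06,0],[-0.12,-0.12,0],[-0.18,-0.18,0],[-0.236,-0.236,0.016]], delta_rot=[[0,0,0.028],[0,0,0.056],[0,0,0.084],[0,0,0.1122]])

```text
time: 11.85
tool_pos: [494.0, -126.2, 205.8]
tcp_rot: [-3.139, 0.001, 1.009]
contact_force: [0.3, 0.9, -1.2]
grip_width: 92.1
finger_force: 0.0
```

send_rows(offset=[[-0.083,-0.007,0],[-0.166,-0.013,0],[-0.25,-0.02,0],[-0.332,-0.027,0.016]], delta_rot=[[0,0,0.028],[0,0,0.056],[0,0,0.084],[0,0,0.1122]])

```text
time: 12.35
tool_pos: [470.2, -158.3, 203.9]
tcp_rot: [-3.14, 0.002, 0.304]
contact_force: [0.3, 0.8, -0.4]
grip_width: 91.7
finger_force: 0.0
```

send_rows(offset=[[-0.067,0.05,0],[-0.135,0.1,0],[-0.2,0.15,0],[-0.27,0.195,0.016]], delta_rot=[[0,0,0.028],[0,0,0.056],[0,0,0.084],[0,0,0.1122]])

```text
time: 12.85
tool_pos: [446.6, -190.4, 202.1]
tcp_rot: [-3.141, 0.003, -0.401]
contact_force: [0.3, 0.3, -0.3]
grip_width: 92.1
finger_force: 0.0
```

send_rows(offset=[[-0.02,0.08,0],[-0.04,0.16,0],[-0.06,0.24,0],[-0.08,0.324,0.016]], delta_rot=[[0,0,0.028],[0,0,0.056],[0,0,0.084],[0,0,0.1122]])

```text
time: 13.35
tool_pos: [422.8, -222.5, 200.2]
tcp_rot: [3.14, 0.002, -1.106]
contact_force: [-0.1, 0.3, 0.5]
grip_width: 91.8
finger_force: 0.0
```

send_rows(offset=[[0.037,0.075,0],[0.075,0.15,0],[0.11,0.225,0],[0.149,0.298,0.016],[0.149,0.298,0.016],[0.149,0.298,0.016]], delta_rot=[[0,0,0.028],[0,0,0.056],[0,0,0.084],[0,0,0.1122],[0,0,0.1122],[0,0,0.1122]])

```text
time: 14.1
tool_pos: [399.7, -254.5, 199.1]
tcp_rot: [3.14, 0.001, -1.802]
contact_force: [0.2, 0.3, 0.1]
grip_width: 91.9
finger_force: 0.0
```

```bash
cat > br.py <<'E'
from h import *
np.set_printoptions(precision=2,suppress=True)
def blue(f=None,z=62):
    c=optics.get_calibration('wrist');im=snap('wrist',f)[:,:,::-1].copy();p,r=cur()
    hsv=cv2.cvtColor(im,cv2.COLOR_BGR2HSV)
    m=cv2.inRange(hsv,(105,120,40),(125,255,255));n,l,st,ce=cv2.connectedComponentsWithStats(m);i=1+np.argmax(st[1:,4])
    v,u=np.nonzero(l==i);h=np.array([at_z(c,q,z)[:2] for q in zip(u,v)])
    mu=h.mean(0);ev=np.linalg.svd(h-mu,full_matrices=False)[2][0]
    if ev@r.apply([1,0,0])[:2]<0: ev=-ev
    t=(h-mu)@ev;n2=(h-mu)@[-ev[1],ev[0]]
    print(p,'yaw',r.as_euler('xyz')[2],'blue',st[i],'mu',mu,'ang',np.arctan2(ev[1],ev[0]),'t',t.min(),t.max())
    for a in np.arange(t.min(),t.max(),12):
        k=(t>=a)&(t<a+12);print(round(a),n2[k].min().round(1),n2[k].max().round(1))
    return c,im,mu,ev
E
python3 - <<'E'
from br import *
blue('w4.png')
print(get_obs()['joint_positions'])
for t,z in dict(brush=48,rest_seat=48,brush_tip=10).items():
    c=optics.get_calibration('wrist')
    for r in finder.pinpoint(t,'wrist')[:1]: print(t,round(r['confidence'],2),np.array(r['uv']),at_z(c,r['uv'],z))
E
```

```text
[ 399.84 -254.46  199.33] yaw -1.8019011362349642 blue [264  64  16  61 777] mu [ 365.04 -338.4 ] ang -1.8029616486582252 t -28.783711882782605 31.859180540504223
-29 -7.7 7.5
-17 -7.5 7.6
-5 -8.3 7.7
7 -8.1 7.7
19 -5.6 5.7
31 -1.4 2.7
[-0.73  0.28  1.7   0.    1.17  2.64]
brush 0.98 [273.1 137.7] [ 372.28 -293.62   48.  ]
rest_seat 0.81 [269.2 137.7] [ 376.77 -294.69   48.  ]
```

View pics/w4.png

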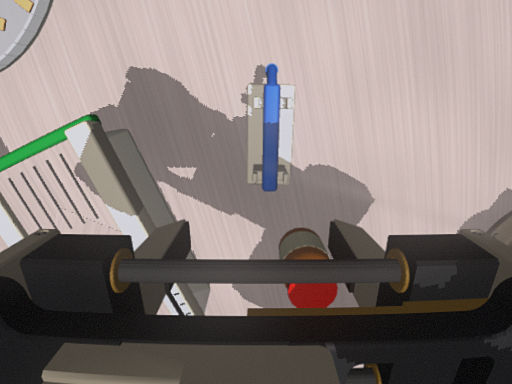

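The wrist picture shows the brush vertical: rear end at (270,190), handle front about (271,84), neck tip (272,65).

```bash
python3 - <<'E'
from h import *
np.set_printoptions(precision=2,suppress=True)
c=optics.get_calibration('wrist');im=cv2.imread('pics/w4.png')
hsv=cv2.cvtColor(im,cv2.COLOR_BGR2HSV);b=cv2.inRange(hsv,(100,100,20),(130,255,255))
m=np.zeros_like(b);m[55:200,240:300]=b[55:200,240:300]
for v in range(60,198,6):
    u=np.nonzero(m[v])[0]
    if len(u): a,d=at_z(c,(u.min()-.5,v),62),at_z(c,(u.max()+.5,v),62);print(v,u.min(),u.max(),((a+d)/2)[:2],np.linalg.norm(a-d).round(1))
v=np.nonzero(m[:,271])[0];print(v.min(),v.max())
for q in (80,82,84,86,186,188,190,192):print(q,at_z(c,(271,q),62)[:2],hsv[q,271],hsv[q,268])
E
```

```text
66 267 276 [ 358.44 -367.84] 10.3
72 266 276 [ 360.23 -362.27] 11.4
78 268 275 [ 361.01 -356.41] 8.3
84 266 277 [ 362.31 -350.61] 12.6
90 264 279 [ 363.62 -344.76] 16.8
96 264 279 [ 364.94 -338.85] 16.9
102 264 279 [ 366.28 -332.88] 17.0
108 264 279 [ 367.62 -326.84] 17.1
114 264 278 [ 369.51 -320.87] 16.2
120 264 278 [ 370.89 -314.7 ] 16.2
126 264 276 [ 373.35 -308.71] 14.2
132 264 277 [ 374.23 -302.28] 15.3
138 264 276 [ 376.2  -296.03] 14.3
144 263 277 [ 377.64 -289.57] 16.7
150 263 276 [ 379.65 -283.16] 15.6
156 263 276 [ 381.14 -276.54] 15.7
162 263 276 [ 382.64 -269.84] 15.8
168 263 276 [ 384.17 -263.04] 16.0
174 263 276 [ 385.71 -256.16] 16.1
180 263 276 [ 387.28 -249.18] 16.2
186 263 276 [ 388.86 -242.11] 16.3
64 190
80 [ 361.95 -354.6 ] [111 167 174] [112 158 129]
82 [ 362.38 -352.67] [111 166 184] [113 149 128]
84 [ 362.82 -350.73] [110 168 178] [111 160 167]
86 [ 363.26 -348.79] [109 163 213] [110 167 214]
186 [ 387.17 -241.71] [111 155 130] [111 153 132]
188 [ 387.7  -239.32] [112 150 133] [111 155 132]
190 [ 388.23 -236.93] [112 131 111] [113 126 111]
192 [ 388.76 -234.53] [  6  29 130] [  6  31 131]
```

```bash
python3 - <<'E'
from h import *
plan([((377,-292.7,110),-1.797,5),((377,-292.7,36),-1.797,6)])
E
```

```text
off [0.3531, 0.1133, 0.7477] rot [0.0, 0.0, -0.001] mm/row 20.0 deg/row 0.1 rows 5 
off [0.0, -0.0, 0.6167] rot [0.0, 0.0, 0.0] mm/row 12.3 deg/row 0.0 rows 6
```

send_rows(offset=[[0.1,0.04,0.2],[0.2,0.08,0.4],[0.3,0.113,0.6],[0.353,0.113,0.748],[0.353,0.113,0.748]], delta_rot=[[0,0,0],[0,0,-0.001],[0,0,-0.001],[0,0,-0.001],[0,0,-0.001]])

```text
time: 14.92
tool_pos: [376.3, -292.5, 109.1]
tcp_rot: [3.139, 0.001, -1.798]
contact_force: [-0.0, -0.3, -0.1]
grip_width: 91.7
finger_force: 0.0
```

send_rows(offset=[[0,0,0.12],[0,0,0.24],[0,0,0.36],[0,0,0.48],[0,0,0.58],[0,0,0.617],[0,0,0.617]], delta_rot=[[0,0,0],[0,0,0],[0,0,0],[0,0,0],[0,0,0],[0,0,0],[0,0,0]])

```text
time: 15.8
tool_pos: [376.8, -292.9, 35.8]
tcp_rot: [3.141, 0.0, -1.799]
contact_force: [-0.2, -0.9, 1.0]
grip_width: 91.4
finger_force: 0.0
```

```bash
python3 - <<'E'
from h import *
np.set_printoptions(precision=2,suppress=True)
c=optics.get_calibration('wrist');im=snap('wrist','w5.png');p,r=cur();print(p,r.as_euler('xyz'))
C=p+r.apply([0,0,0]);x=r.apply([1,0,0])
for s in (-60,60): print(proj(c,[C[0]+s*x[0],C[1]+s*x[1],62]))
E
```

```text
[ 376.99 -293.13   36.17] [-3.14 -0.   -1.8 ]
[256.49 335.05]
[255.77 148.9 ]
```

View pics/w5.png

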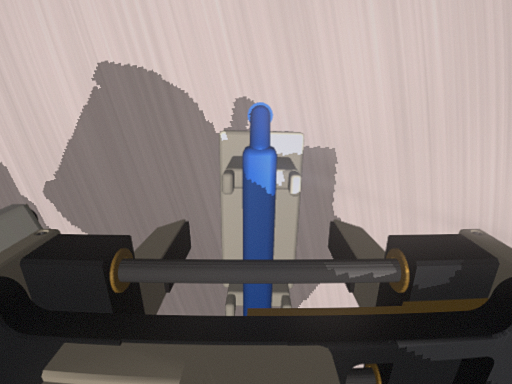

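The brush is between the fingers. The handle front edge is at (260,146), about 2 mm from the predicted spot. I'll close, then lift.

send_rows(offset=[[0,0,0],[0,0,0],[0,0,0],[0,0,0],[0,0,0],[0,0,0],[0,0,0],[0,0,0]], delta_rot=[[0,0,0],[0,0,0],[0,0,0],[0,0,0],[0,0,0],[0,0,0],[0,0,0],[0,0,0]], grip=0)

```text
time: 16.85
tool_pos: [376.9, -293.0, 36.0]
tcp_rot: [-3.142, -0.0, -1.799]
contact_force: [0.7, 0.3, 0.9]
grip_width: 18.1
finger_force: 30.0
```

send_rows(offset=[[0,0,0],[0,0,0],[0,0,0],[0,0,-0.05],[0,0,-0.1],[0,0,-0.2],[0,0,-0.2]], delta_rot=[[0,0,0],[0,0,0],[0,0,0],[0,0,0],[0,0,0],[0,0,0],[0,0,0]])

```text
time: 17.73
tool_pos: [377.4, -293.5, 61.3]
tcp_rot: [-3.139, -0.002, -1.799]
contact_force: [-0.2, 0.6, -0.2]
grip_width: 17.9
finger_force: 30.0
```

```bash
python3 - <<'E'
from h import *
np.set_printoptions(precision=2,suppress=True)
c=optics.get_calibration('wrist');im=snap('wrist')[:,:,::-1].copy();p,r=cur();print(p,r.as_euler('xyz'))
cv2.imwrite('pics/w6.png',cv2.resize(im[80:280,160:360],None,fx=3,fy=3,interpolation=cv2.INTER_CUBIC))
snap('scene','s6.png')
T=lambda x,y,z:proj(c,p+r.apply([x,y,z]))
# handle top z in tool: -26 ; tip +26
for n,q in dict(front=(60,0,-26),tip=(75,0,26),tuftmid=(75,0,0),l=(60,9,-26),rr=(60,-9,-26)).items(): print(n,T(*q), (T(*q)-[160,80])*3)
for t in('brush_tip','brush'):
  print(t,[(x['uv'],x['confidence']) for x in finder.pinpoint(t,'wrist')[:2]],[(x['uv'],x['confidence']) for x in finder.pinpoint(t,'scene')[:2]])
cs=optics.get_calibration('scene');print('scene pred tip',proj(cs,p+r.apply([75,0,26])),'brush',proj(cs,p+r.apply([0,0,-12])))
E
```

```text
[ 377.14 -293.24   60.72] [-3.14 -0.   -1.8 ]
front [256.91 149.4 ] [290.72 208.19]
tip [257.47 114.78] [292.42 104.34]
tuftmid [257.21 116.43] [291.63 109.29]
l [274.85 149.41] [344.55 208.23]
rr [238.97 149.4 ] [236.91 208.21]
brush_tip [] [([375.1, 248.9], 0.25)]
brush [([263.9, 239.9], 0.86)] [([205.3, 122.3], 0.6), ([282.2, 262.7], 0.16)]
scene pred tip [196.53 121.03] brush [206.59 123.77]
```

View pics/w6.png

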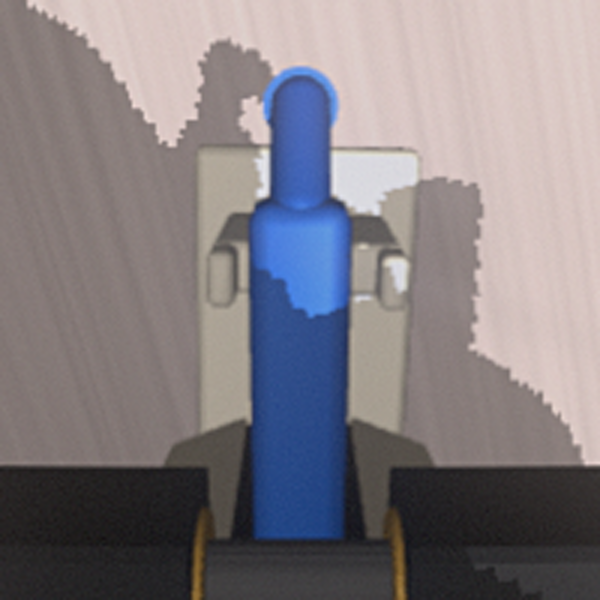

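The brush is held at 17.9 mm. Its front edge and head circle at crop (301,101) are within about 1 mm of prediction along x, and the 2 mm lateral offset is a camera bias. I'll lift, turn towards the slicer heading, and look once more at the seam.

```bash
python3 - <<'E'
from h import *
p,r=cur();y0=-1.799;y1=.148;u=np.array([377.1,-293.2,175]);b=sl(10,140,250)
plan([(u,y0,4)]+[(u+(b-u)*k/2,y0+(y1-y0)*k/2,8) for k in (1,2)])
E
```

```text
off [0.002, -0.0037, -0.96] rot [0.0001, 0.0, 0.0001] mm/row 28.8 deg/row 0.0 rows 4 
off [-0.4082, -0.281, -0.3124] rot [-0.0, 0.0, -0.155] mm/row 8.8 deg/row 7.0 rows 8 
off [0.0029, -0.4956, -0.3123] rot [-0.0, -0.0, -0.1549] mm/row 8.8 deg/row 7.0 rows 8
```

send_rows(offset=[[0,0,-0.2],[0,0,-0.45],[0,0,-0.7],[0,0,-0.96],[0,0,-0.96]], delta_rot=[[0,0,0],[0,0,0],[0,0,0],[0,0,0],[0,0,0]])

```text
time: 18.65
tool_pos: [377.7, -293.8, 177.0]
tcp_rot: [-3.138, -0.003, -1.799]
contact_force: [1.0, -0.2, -1.0]
grip_width: 17.7
finger_force: 30.0
```

send_rows(offset=[[-0.051,-0.035,-0.039],[-0.102,-0.07,-0.078],[-0.153,-0.105,-0.117],[-0.204,-0.14,-0.156],[-0.255,-0.175,-0.195],[-0.306,-0.21,-0.234],[-0.357,-0.245,-0.273],[-0.408,-0.281,-0.312]], delta_rot=[[0,0,-0.0194],[0,0,-0.0388],[0,0,-0.0581],[0,0,-0.0775],[0,0,-0.0969],[0,0,-0.1163],[0,0,-0.1356],[0,0,-0.155]])

```text
time: 19.65
tool_pos: [420.4, -252.2, 211.1]
tcp_rot: [3.141, 0.003, -0.821]
contact_force: [0.1, -0.0, -0.7]
grip_width: 17.7
finger_force: 30.0
```

send_rows(offset=[[0,-0.071,-0.045],[0,-0.142,-0.09],[0,-0.213,-0.135],[0,-0.284,-0.18],[0,-0.355,-0.225],[0,-0.426,-0.27],[0,-0.496,-0.312],[0.003,-0.496,-0.312]], delta_rot=[[0,0,-0.0221],[0,0,-0.0443],[0,0,-0.0664],[0,0,-0.0885],[0,0,-0.1106],[0,0,-0.1328],[0,0,-0.1549],[0,0,-0.1549]])

```text
time: 20.65
tool_pos: [464.6, -212.3, 248.8]
tcp_rot: [-3.14, 0.001, 0.148]
contact_force: [0.1, -0.9, -0.6]
grip_width: 17.5
finger_force: 30.0
```

```bash
python3 - <<'E'
from h import *
np.set_printoptions(precision=2,suppress=True)
c=optics.get_calibration('wrist');im=snap('wrist','w7.png')[:,:,::-1].copy();p,r=cur();print(p,r.as_euler('xyz'),get_obs()['time'])
for q in [(30,0,100),(-25,55,100),(-25,-55,100),(118.7,68.5,133)]: print(proj(c,sl(*q)))
cv2.imwrite('pics/w7b.png',cv2.resize(im,(800,600),interpolation=cv2.INTER_CUBIC))
E
```

```text
[ 464.41 -212.5   248.83] [-3.14  0.    0.15] 20.7
[241.95  45.81]
[292.66 100.03]
[295.79 -12.34]
[153.04 114.29]
```

View pics/w7b.png

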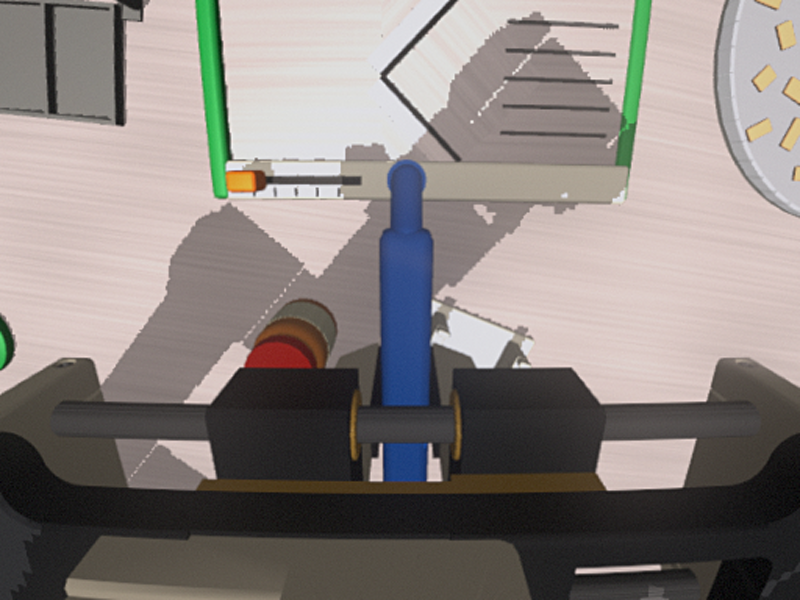

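The wrist view (800 px scale) shows the slide at the green cap (243,181), the V point at (382,76) and the V near end at (459,160). That is within 3 px of prediction. I'll refine the slicer pose (heading 98.0°) and go to the start of the stroke.

```bash
cat >> h.py <<'E'
SL=(603.6,-201.9,np.radians(98.0))
E
python3 - <<'E'
from h import *
yw=np.radians(8.0)
plan([(sl(-17,122.5,150),yw,5),(sl(-17,122.5,128),yw,5)],start=(np.array([464.5,-212.5,249]),down(.148)))
E
```

```text
off [0.1375, 0.2167, 0.825] rot [0.0, -0.0, 0.0013] mm/row 20.7 deg/row 0.1 rows 5 
off [0.0, -0.0, 0.1833] rot [-0.0, -0.0, 0.0] mm/row 4.4 deg/row 0.0 rows 5
```

send_rows(offset=[[0.03,0.05,0.2],[0.07,0.1,0.4],[0.1,0.16,0.6],[0.1375,0.217,0.8],[0.1375,0.217,0.825],[0.1375,0.217,0.825]], delta_rot=[[0,0,0],[0,0,0],[0,0,0.0013],[0,0,0.0013],[0,0,0.0013],[0,0,0.0013]])

```text
time: 21.45
tool_pos: [484.6, -236.0, 151.1]
tcp_rot: [-3.141, 0.0, 0.139]
contact_force: [1.1, -0.2, -0.8]
grip_width: 17.8
finger_force: 30.0
```

send_rows(offset=[[0,0,0.06],[0,0,0.12],[0,0,0.18],[0,0,0.183],[0,0,0.183]], delta_rot=[[0,0,0],[0,0,0],[0,0,0],[0,0,0],[0,0,0]])

```text
time: 22.08
tool_pos: [485.0, -236.1, 129.2]
tcp_rot: [3.141, -0.0, 0.14]
contact_force: [-0.7, 0.7, -0.4]
grip_width: 17.8
finger_force: 30.0
```

```bash
python3 - <<'E'
from h import *
np.set_printoptions(precision=2,suppress=True)
p,r=cur();C,S=np.cos(SL[2]),np.sin(SL[2]);d=p-[SL[0],SL[1],0];print(p,'slicer tip',C*d[0]+S*d[1],-S*d[0]+C*d[1]-75.5,r.as_euler('xyz'))
o=get_obs();print(o['contact_force'],o['time'])
c=optics.get_calibration('wrist');im=snap('wrist')[:,:,::-1].copy()
cv2.imwrite('pics/w8.png',cv2.resize(im[60:260,140:400],None,fx=2.8,fy=2.8,interpolation=cv2.INTER_CUBIC))
for q in [(30,0,100),(-25,55,100),(-25,-55,100)]: print((proj(c,sl(*q))+[3,0]-[140,60])*2.8)
E
```

```text
[ 484.95 -236.1   129.2 ] slicer tip -17.35872667631514 46.753699930009546 [ 3.14 -0.    0.14]
[-0.66  0.73 -0.38] 22.075
[139.27 -62.51]
[376.73 180.49]
[ 382.53 -337.64]
```

View pics/w8.png

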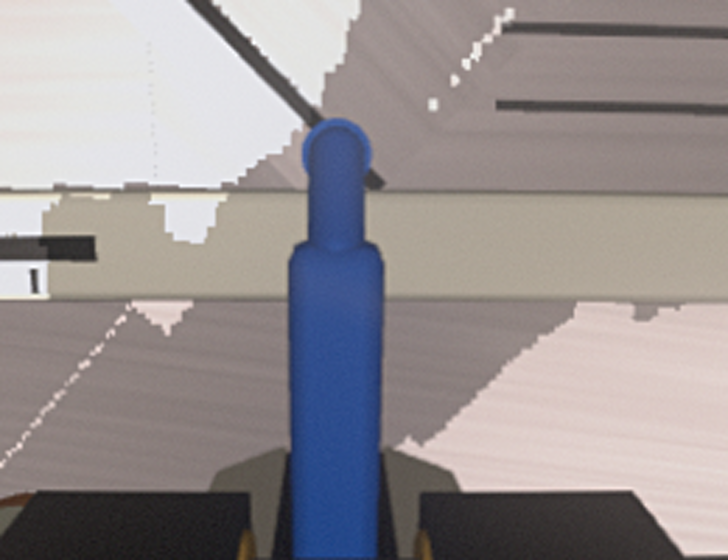

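The tuft ring at crop (336,150) sits within about 1 mm of the seam, whose end is at (378,185) and which leads up-left. I'll lower for light contact.

send_rows(offset=[[0.008,0,0.02],[0.008,0,0.04],[0.008,0,0.05],[0.008,0,0.05],[0.008,0,0.05],[0.008,0,0.05]], delta_rot=[[0,0,0],[0,0,0],[0,0,0],[0,0,0],[0,0,0],[0,0,0]])

```text
time: 22.88
tool_pos: [485.9, -235.9, 123.3]
tcp_rot: [3.141, -0.0, 0.14]
contact_force: [0.6, -0.2, -0.8]
grip_width: 17.7
finger_force: 30.0
```

```bash
python3 - <<'E'
from h import *
np.set_printoptions(precision=2,suppress=True)
for k in range(5):
    snap('wrist');o=get_obs();print(o['tool_pos'],o['contact_force'],o['moment'])
E
```

```text
[ 485.85 -235.93  123.22] [-0.14  0.34  0.64] [ 0.02 -0.    0.02]
[ 485.86 -235.93  123.21] [ 0.29 -0.62 -0.31] [ 0.04 -0.11  0.03]
[ 485.86 -235.94  123.23] [ 0.22 -0.16  0.55] [-0.   -0.1   0.02]
[ 485.85 -235.95  123.2 ] [-0.28 -0.09 -0.88] [-0.   -0.08  0.04]
[ 485.84 -235.92  123.17] [ 0.38  0.15 -0.57] [ 0.03 -0.04  0.01]
```

Mean vertical force has changed by about 0.5 N, so contact is light (≈2.5 mm of bristle). Now the stroke at 24 mm/s.

send_rows(offset=[[0.0178,-0.0178,0],[0.0356,-0.0356,0],[0.0534,-0.0534,0],[0.0712,-0.0712,0],[0.089,-0.089,0],[0.1068,-0.1068,0],[0.1246,-0.1246,0],[0.1424,-0.1424,0]], delta_rot=[[0,0,0],[0,0,0],[0,0,0],[0,0,0],[0,0,0],[0,0,0],[0,0,0],[0,0,0]])

```text
time: 24.12
tool_pos: [500.5, -216.4, 123.1]
tcp_rot: [3.142, 0.0, 0.14]
contact_force: [0.0, 0.0, 0.0]
grip_width: 17.7
finger_force: 30.0
```

send_rows(offset=[[0.0178,-0.0178,0],[0.0356,-0.0356,0],[0.0534,-0.0534,0],[0.0712,-0.0712,0],[0.089,-0.089,0],[0.1068,-0.1068,0],[0.1246,-0.1246,0],[0.1424,-0.1424,0]], delta_rot=[[0,0,0],[0,0,0],[0,0,0],[0,0,0],[0,0,0],[0,0,0],[0,0,0],[0,0,0]])

```text
time: 25.12
tool_pos: [515.0, -197.1, 123.2]
tcp_rot: [3.141, -0.0, 0.14]
contact_force: [-0.3, -0.4, -0.5]
grip_width: 18.0
finger_force: 30.0
```

send_rows(offset=[[0.0178,-0.0178,0],[0.0356,-0.0356,0],[0.0534,-0.0534,0],[0.0712,-0.0712,0],[0.089,-0.089,0],[0.1068,-0.1068,0]], delta_rot=[[0,0,0],[0,0,0],[0,0,0],[0,0,0],[0,0,0],[0,0,0]])

```text
time: 25.88
tool_pos: [525.9, -182.7, 123.2]
tcp_rot: [3.141, -0.0, 0.14]
contact_force: [-0.1, -0.4, -0.4]
grip_width: 17.6
finger_force: 30.0
```

```bash
python3 - <<'E'
from h import *
np.set_printoptions(precision=2,suppress=True)
o=get_obs();c=optics.get_calibration('wrist');im=snap('wrist')[:,:,::-1].copy()
p=o['tool_pos'];C,S=np.cos(SL[2]),np.sin(SL[2]);d=p-[SL[0],SL[1],0];print(p,'slicer tip',C*d[0]+S*d[1],-S*d[0]+C*d[1]-75.5,o['contact_force'])
cv2.imwrite('pics/w9.png',cv2.resize(im[40:240,140:400],None,fx=2.8,fy=2.8,interpolation=cv2.INTER_CUBIC))
E
```

```text
[ 525.91 -182.66  123.17] slicer tip 29.8634303082166 -1.2467669690641117 [-0.07 -0.36 -0.43]
```

View pics/w9.png

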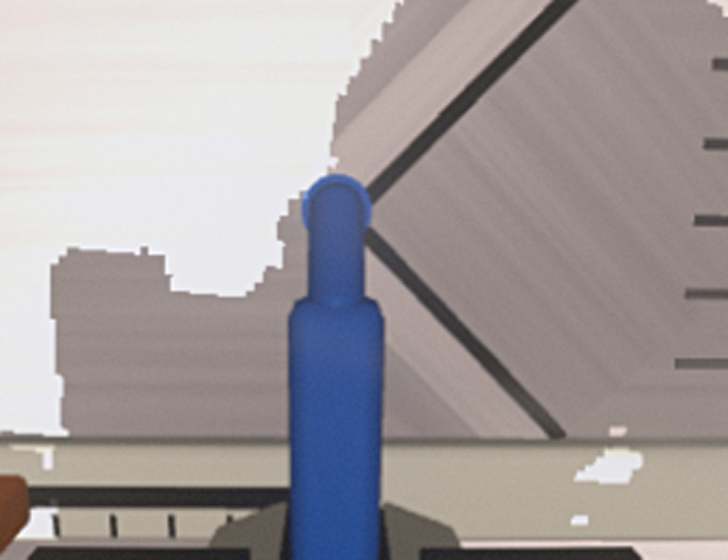

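The tuft has rounded the point: V apex at crop (351,212), tuft centre (338,207), about 3 mm past it in x. I'll correct that while starting the second leg.

send_rows(offset=[[0,0.025,0],[0.009,0.046,0],[0.0276,0.0646,0],[0.0462,0.0832,0],[0.0648,0.1018,0],[0.0834,0.1204,0],[0.102,0.139,0],[0.1206,0.1576,0]], delta_rot=[[0,0,0],[0,0,0],[0,0,0],[0,0,0],[0,0,0],[0,0,0],[0,0,0],[0,0,0]])

```text
time: 26.92
tool_pos: [542.9, -199.6, 123.1]
tcp_rot: [3.142, 0.0, 0.14]
contact_force: [-0.7, 1.0, 0.4]
grip_width: 17.4
finger_force: 30.0
```

```bash
python3 - <<'E'
from h import *
np.set_printoptions(precision=2,suppress=True)
im=snap('wrist','w10.png');o=get_obs();print(o['tool_pos'],o['contact_force'])
g=cv2.cvtColor(im,cv2.COLOR_RGB2GRAY);hsv=cv2.cvtColor(im,cv2.COLOR_RGB2HSV)
m=((g<75)&(hsv[...,1]<90)).astype(np.uint8)*255;m[200:]=0
for l in (cv2.HoughLinesP(m,1,np.pi/180,25,minLineLength=25,maxLineGap=4) if m.any() else [])[:12]: 
    a,b,c_,d=l[0]; t=np.array([c_-a,d-b],float);n=np.array([-t[1],t[0]])/np.hypot(*t);print(l[0],'slope',round(np.degrees(np.arctan2(t[1],t[0]))),'dist to tuft px',n@(np.array([260.7,114])-[a,b]))
E
```

```text
[ 543.25 -199.91  123.19] [ 0.39 -0.1  -0.01]
[  5  32  14 151] slope 86 dist to tuft px -248.78780884565157
[ 10  33  16 150] slope 87 dist to tuft px -246.2226023237549
[  4  32  13 151] slope 86 dist to tuft px -249.7849610890655
[ 13  63  19 150] slope 86 dist to tuft px -243.60412567798863
[269 104 323  50] slope -45 dist to tuft px 1.2020815280171222
[  3  31  11 141] slope 86 dist to tuft px -251.00070828063897
[268 104 298  73] slope -46 dist to tuft px 1.7084186402644344
[ 14  82  17 150] slope 87 dist to tuft px -245.04987275683175
[271 106 297  80] slope -45 dist to tuft px -1.6263455967290676
[270 106 322  52] slope -46 dist to tuft px -1.1498444889438169
[  7  32  12 111] slope 86 dist to tuft px -248.0138799778475
[  2  31   7 105] slope 86 dist to tuft px -252.51613271332675
```

The tuft is dead on the seam. I'll finish the leg and lift.

send_rows(offset=[[0.0186,0.0186,0],[0.0372,0.0372,0],[0.0558,0.0558,0],[0.0744,0.0744,0],[0.093,0.093,0],[0.1116,0.1116,0],[0.1302,0.1302,0],[0.1488,0.1488,0]], delta_rot=[[0,0,0],[0,0,0],[0,0,0],[0,0,0],[0,0,0],[0,0,0],[0,0,0],[0,0,0]])

```text
time: 27.98
tool_pos: [563.1, -214.8, 123.1]
tcp_rot: [3.142, 0.0, 0.14]
contact_force: [-0.5, 0.2, -0.3]
grip_width: 17.6
finger_force: 30.0
```

send_rows(offset=[[0.0186,0.0186,0],[0.0372,0.0372,0],[0.0558,0.0558,0],[0.0744,0.0744,0],[0.093,0.093,0],[0.1116,0.1116,0],[0.1116,0.1116,0]], delta_rot=[[0,0,0],[0,0,0],[0,0,0],[0,0,0],[0,0,0],[0,0,0],[0,0,0]])

```text
time: 28.85
tool_pos: [578.4, -226.3, 123.2]
tcp_rot: [3.141, -0.001, 0.14]
contact_force: [0.9, -0.6, -0.1]
grip_width: 17.7
finger_force: 30.0
```

```bash
python3 - <<'E'
from h import *
np.set_printoptions(precision=2,suppress=True)
im=snap('wrist','w11.png');o=get_obs();p=o['tool_pos'];print(p,o['contact_force'])
C,S=np.cos(SL[2]),np.sin(SL[2]);d=p-[SL[0],SL[1],0];print('slicer tip',C*d[0]+S*d[1],-S*d[0]+C*d[1]-75.5)
cv2.imwrite('pics/w11b.png',cv2.resize(im[40:200,160:380,::-1],None,fx=3,fy=3,interpolation=cv2.INTER_CUBIC))
E
```

```text
[ 578.27 -226.25  123.18] [ 1.17  1.06 -0.59]
slicer tip -20.590702159408995 -47.02695049952717
```

View pics/w11b.png

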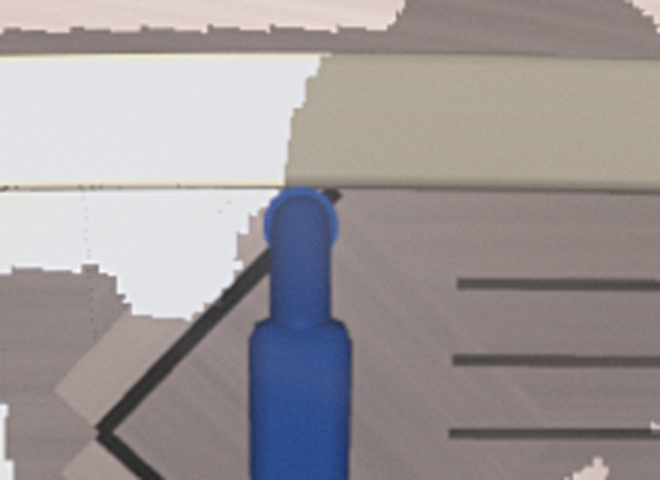

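The tuft has reached the far rail at the seam's end, at crop (302,218). I'll lift and carry the brush back to its rest.

```bash
python3 - <<'E'
from h import *
p,r=cur();u=p+[0,0,87];b=np.array([377,-293,180.]);y0=.1396;y1=-1.799
plan([(u,y0,4)]+[(u+(b-u)*k/3,y0+(y1-y0)*k/3,6) for k in (1,2,3)]+[(b-[0,0,110],y1,5)])
E
```

```text
off [0.0003, 0.0003, -0.725] rot [0.0001, -0.0001, 0.0001] mm/row 21.8 deg/row 0.0 rows 4 
off [-0.5795, 0.1058, 0.084] rot [-0.0, 0.0001, 0.1029] mm/row 11.9 deg/row 6.2 rows 6 
off [-0.3988, 0.4335, 0.0836] rot [-0.0, -0.0, 0.1028] mm/row 11.9 deg/row 6.2 rows 6 
off [-0.0575, 0.5862, 0.0837] rot [-0.0001, 0.0, 0.1028] mm/row 11.9 deg/row 6.2 rows 6 
off [-0.0, -0.0003, 0.9166] rot [0.0, -0.0, 0.0] mm/row 22.0 deg/row 0.0 rows 5
```

send_rows(offset=[[0,0,-0.12],[0,0,-0.35],[0,0,-0.6],[0,0,-0.725],[0,0,-0.725]], delta_rot=[[0,0,0],[0,0,0],[0,0,0],[0,0,0],[0,0,0]])

```text
time: 29.52
tool_pos: [578.4, -226.3, 211.5]
tcp_rot: [3.14, -0.002, 0.14]
contact_force: [0.6, 0.4, -1.3]
grip_width: 17.3
finger_force: 30.0
```

send_rows(offset=[[-0.0966,0.0176,0.014],[-0.193,0.035,0.028],[-0.29,0.053,0.042],[-0.386,0.07,0.056],[-0.483,0.088,0.07],[-0.58,0.106,0.084]], delta_rot=[[0,0,0.0171],[0,0,0.0343],[0,0,0.0514],[0,0,0.0686],[0,0,0.0857],[0,0,0.1029]])

```text
time: 30.28
tool_pos: [509.9, -248.1, 198.5]
tcp_rot: [-3.141, 0.003, -0.51]
contact_force: [-0.1, 0.2, -1.0]
grip_width: 17.6
finger_force: 30.0
```

send_rows(offset=[[-0.066,0.072,0.014],[-0.133,0.145,0.028],[-0.2,0.217,0.042],[-0.266,0.289,0.056],[-0.332,0.361,0.07],[-0.399,0.4335,0.084]], delta_rot=[[0,0,0.0171],[0,0,0.0343],[0,0,0.0514],[0,0,0.0686],[0,0,0.0857],[0,0,0.1028]])

```text
time: 31.02
tool_pos: [442.8, -270.3, 188.6]
tcp_rot: [3.14, 0.002, -1.156]
contact_force: [0.2, -0.3, 0.3]
grip_width: 17.5
finger_force: 30.0
```

send_rows(offset=[[-0.01,0.098,0.014],[-0.02,0.195,0.028],[-0.03,0.293,0.042],[-0.038,0.39,0.056],[-0.048,0.488,0.07],[-0.0575,0.586,0.084],[-0.0575,0.586,0.084]], delta_rot=[[0,0,0.0171],[0,0,0.0343],[0,0,0.0514],[0,0,0.0686],[0,0,0.0857],[0,0,0.1028],[0,0,0.1028]])

```text
time: 31.9
tool_pos: [375.8, -292.6, 178.9]
tcp_rot: [3.14, 0.001, -1.798]
contact_force: [-0.3, -0.0, -0.7]
grip_width: 18.0
finger_force: 30.0
```

send_rows(offset=[[0,0,0.2],[0,0,0.45],[0,0,0.7],[0,0,0.85],[0,0,0.85],[0,0,0.85]], delta_rot=[[0,0,0],[0,0,0],[0,0,0],[0,0,0],[0,0,0],[0,0,0]])

```text
time: 32.65
tool_pos: [377.3, -293.1, 78.4]
tcp_rot: [-3.141, -0.0, -1.797]
contact_force: [-0.5, 0.1, -1.0]
grip_width: 17.8
finger_force: 30.0
```

```bash
python3 - <<'E'
from h import *
snap('wrist');snap('wrist');print(cur()[0],cur()[1].as_euler('xyz'))
plan([((377,-293,36.4),-1.799,5)])
E
```

```text
[ 377.29300692 -293.35219186   78.71865671] [-3.14019876e+00 -9.85407145e-04 -1.79726370e+00]
off [-0.0027, 0.0035, 0.3526] rot [-0.0002, -0.0002, 0.0003] mm/row 8.5 deg/row 0.0 rows 5
```

send_rows(offset=[[-0.002,0.003,0.08],[-0.002,0.003,0.16],[-0.002,0.003,0.24],[-0.002,0.003,0.3],[-0.002,0.003,0.34],[-0.002,0.003,0.352],[-0.002,0.003,0.352],[-0.002,0.003,0.352]], delta_rot=[[0,0,0],[0,0,0],[0,0,0],[0,0,0],[0,0,0],[0,0,0],[0,0,0],[0,0,0]])

```text
time: 33.75
tool_pos: [376.4, -292.6, 36.0]
tcp_rot: [3.142, -0.0, -1.798]
contact_force: [-1.6, 1.4, 6.3]
grip_width: 17.6
finger_force: 30.0
```

send_rows(offset=[[0,0,0],[0,0,0],[0,0,0],[0,0,0],[0,0,0],[0,0,0],[0,0,0],[0,0,0]], delta_rot=[[0,0,0],[0,0,0],[0,0,0],[0,0,0],[0,0,0],[0,0,0],[0,0,0],[0,0,0]], grip=1)

```text
time: 34.75
tool_pos: [376.5, -292.7, 35.7]
tcp_rot: [3.142, -0.0, -1.798]
contact_force: [0.6, -0.3, 0.6]
grip_width: 90.2
finger_force: 0.0
```

send_rows(offset=[[0,0,-0.1],[0,0,-0.3],[0,0,-0.6],[0,0,-0.9],[0,0,-1],[0,0,-1]], delta_rot=[[0,0,0],[0,0,0],[0,0,0],[0,0,0],[0,0,0],[0,0,0]])

```text
time: 35.5
tool_pos: [376.6, -292.8, 156.2]
tcp_rot: [-3.14, -0.001, -1.798]
contact_force: [0.6, 0.4, -0.5]
grip_width: 91.7
finger_force: 0.0
```

```bash
python3 - <<'E'
from h import *
np.set_printoptions(precision=1,suppress=True)
c=optics.get_calibration('wrist');snap('wrist','w12.png');p,r=cur();print(p,r.as_euler('xyz'))
for t in ('brush','rest_seat'):
    for q in finder.pinpoint(t,'wrist')[:1]: print(t,q['confidence'],np.array(q['uv']),at_z(c,q['uv'],48))
im=cv2.imread('pics/w12.png');b=cv2.inRange(cv2.cvtColor(im,cv2.COLOR_BGR2HSV),(100,100,20),(130,255,255));b[260:]=0
n,l,st,ce=cv2.connectedComponentsWithStats(b);i=1+np.argmax(st[1:,4]);v,u=np.nonzero(l==i);print(st[i],'angle',cv2.fitLine(np.stack([u,v],1).astype(np.float32),2,0,.01,.01).ravel())
for n in('scene','top'):
    c=optics.get_calibration(n);snap(n,n+'1.png')
    for t,z in dict(insert_green=0,insert_orange=0,insert_yellow=0,insert_red=0,case=0,keeper_grip=80).items():
        for q in finder.pinpoint(t,n)[:1]: print(n,t,round(q['confidence'],2),np.array(q['uv']),at_z(c,q['uv'],z))
E
```

```text
[ 376.2 -292.3  155.2] [ 3.1  0.  -1.8]
brush 0.94 [261.2 185. ] [ 372.9 -292.7   48. ]
rest_seat 0.71 [257.  185.4] [ 377.3 -293.2   48. ]
[ 251  104   18  138 2064] angle [  0.   -1.  259.5 175.9]
scene insert_yellow 0.67 [332.5 239.3] [439.  263.6   0. ]
scene insert_red 0.61 [373.  253.4] [404.7 374.1   0. ]
scene case 0.67 [282.2 260.5] [584.8 198.8   0. ]
scene keeper_grip 0.61 [264.9 259.9] [650.5 191.2  80. ]
top insert_yellow 0.76 [188.9 222. ] [442.4 266.6   0. ]
top insert_red 0.78 [151.  239.7] [388.1 383.7   0. ]
top case 0.85 [211.  177.7] [580.6 198.7   0. ]
top keeper_grip 0.59 [206.6 146.3] [664.5 204.4  80. ]
```

The brush is back in its rest: the networks place it within 1–5 mm of the seat, and it is straight. Next, move over the inserts.

```bash
python3 - <<'E'
from h import *
p,r=cur();a=np.array([376.3,-292.4,155.5]);b=np.array([420,290,280.]);m=a+[20,0,60]
N=6;plan([((a+(b-a)*k/N)+[ (40 if 1<k<5 else 20 if k in(1,5) else 0),0,0],-1.798+(1.65)*k/N,4) for k in range(1,N+1)],start=(a,down(-1.798)))
E
```

```text
off [-0.8393, -0.0393, -0.1729] rot [0.0, 0.0, -0.0438] mm/row 25.7 deg/row 3.9 rows 4 
off [-0.7971, -0.2659, -0.1729] rot [-0.0, 0.0, -0.0437] mm/row 25.7 deg/row 3.9 rows 4 
off [-0.7479, -0.314, -0.173] rot [-0.0, 0.0, -0.0438] mm/row 24.9 deg/row 3.9 rows 4 
off [-0.6344, -0.5054, -0.1729] rot [-0.0, 0.0, -0.0438] mm/row 24.9 deg/row 3.9 rows 4 
off [-0.601, -0.5517, -0.1729] rot [-0.0, 0.0, -0.0437] mm/row 25.0 deg/row 3.9 rows 4 
off [-0.4288, -0.694, -0.1729] rot [-0.0, 0.0, -0.0438] mm/row 25.0 deg/row 3.9 rows 4
```

send_rows(offset=[[-0.3,-0.01,-0.17],[-0.6,-0.03,-0.173],[-0.839,-0.039,-0.173]], delta_rot=[[0,0,-0.015],[0,0,-0.03],[0,0,-0.0438]])

```text
time: 36.72
tool_pos: [404.0, -194.5, 176.8]
tcp_rot: [-3.141, -0.0, -1.52]
contact_force: [0.1, 0.2, 0.2]
grip_width: 91.9
finger_force: 0.0
```

send_rows(offset=[[-0.27,-0.09,-0.06],[-0.53,-0.18,-0.12],[-0.797,-0.266,-0.173]], delta_rot=[[0,0,-0.015],[0,0,-0.03],[0,0,-0.0438]])

```text
time: 37.1
tool_pos: [431.3, -97.6, 197.6]
tcp_rot: [-3.141, -0.0, -1.245]
contact_force: [-0.3, -1.4, 0.3]
grip_width: 91.7
finger_force: 0.0
```

send_rows(offset=[[-0.25,-0.1,-0.06],[-0.5,-0.21,-0.12],[-0.748,-0.314,-0.173]], delta_rot=[[0,0,-0.015],[0,0,-0.03],[0,0,-0.0438]])

```text
time: 37.48
tool_pos: [438.3, -0.4, 218.3]
tcp_rot: [-3.141, -0.0, -0.969]
contact_force: [-0.1, -0.6, -0.6]
grip_width: 91.9
finger_force: 0.0
```

send_rows(offset=[[-0.21,-0.17,-0.06],[-0.42,-0.34,-0.12],[-0.634,-0.505,-0.173]], delta_rot=[[0,0,-0.015],[0,0,-0.03],[0,0,-0.0438]])

```text
time: 37.85
tool_pos: [445.4, 96.6, 239.1]
tcp_rot: [-3.141, -0.0, -0.694]
contact_force: [0.9, -0.5, -0.3]
grip_width: 91.5
finger_force: 0.0
```

send_rows(offset=[[-0.2,-0.18,-0.06],[-0.4,-0.37,-0.12],[-0.601,-0.552,-0.173]], delta_rot=[[0,0,-0.015],[0,0,-0.03],[0,0,-0.0438]])

```text
time: 38.22
tool_pos: [432.5, 193.7, 259.8]
tcp_rot: [-3.141, -0.0, -0.419]
contact_force: [0.7, 0.8, 0.7]
grip_width: 91.7
finger_force: 0.0
```

send_rows(offset=[[-0.14,-0.23,-0.06],[-0.29,-0.46,-0.12],[-0.429,-0.694,-0.173],[-0.429,-0.694,-0.173],[-0.429,-0.694,-0.173]], delta_rot=[[0,0,-0.015],[0,0,-0.03],[0,0,-0.0438],[0,0,-0.0438],[0,0,-0.0438]])

```text
time: 38.85
tool_pos: [419.7, 289.1, 279.9]
tcp_rot: [3.141, 0.0, -0.147]
contact_force: [-0.3, 0.5, -0.5]
grip_width: 91.8
finger_force: 0.0
```

```bash
cat > ins.py <<'E'
from h import *
np.set_printoptions(precision=2,suppress=True)
def rect(im,c,col,z):
    """project colour mask to plane z, fit min-area rectangle"""
    hsv=cv2.cvtColor(im,cv2.COLOR_RGB2HSV)
    m=cv2.inRange(hsv,(22,90,60),(35,255,255)) if col=='yellow' else cv2.inRange(hsv,(0,120,60),(6,255,255))|cv2.inRange(hsv,(172,120,60),(180,255,255))
    m[230:]=0
    m=cv2.morphologyEx(m,cv2.MORPH_CLOSE,np.ones((9,9)))
    n,l,st,ce=cv2.connectedComponentsWithStats(m);out=[]
    for i in range(1,n):
        if st[i,4]<300: continue
        v,u=np.nonzero(l==i);w=np.array([at_z(c,q,z)[:2] for q in zip(u,v)],np.float32)
        r=cv2.minAreaRect(w);b=cv2.boxPoints(r);e0,e1=b[1]-b[0],b[2]-b[1];e=e0 if np.hypot(*e0)>np.hypot(*e1) else e1
        a=np.degrees(np.arctan2(e[1],e[0]));a=(a+90)%180-90
        out.append((col,st[i].tolist(),np.array(r[0]),np.array(r[1]),round(float(a),1)))
    return out
E
python3 - <<'E'
from ins import *
c=optics.get_calibration('wrist');im=snap('wrist','w13.png');p,r=cur();print(p,r.as_euler('xyz'),get_obs()['joint_positions'])
for k in('yellow','red'): print(*rect(im,c,k,4),sep='\n')
for t,z in dict(insert_yellow=0,insert_red=0,insert_green=0,insert_orange=0,case=0,keeper_grip=100).items():
    for q in finder.pinpoint(t,'wrist')[:1]: print(t,round(q['confidence'],2),np.array(q['uv']),at_z(c,q['uv'],z))
cv2.imwrite('pics/w13b.png',cv2.resize(im[:,:,::-1],(800,600),interpolation=cv2.INTER_CUBIC))
E
```

```text
[419.79 288.88 279.91] [ 3.14  0.   -0.15] [ 0.45  0.28  1.47 -0.    1.4   2.17]
('yellow', [251, 114, 46, 58, 1084], array([436.49, 264.54]), array([51.91, 84.3 ]), -27.1)
('red', [185, 148, 47, 54, 1275], array([398.72, 379.54]), array([83.97, 51.87]), 12.2)
insert_yellow 0.96 [272.7 140.2] [440.27 264.15   0.  ]
insert_red 0.91 [209.5 174.2] [399.16 378.03   0.  ]
case 0.64 [299.3  33.3] [592.12 203.73   0.  ]
```

View pics/w13b.png

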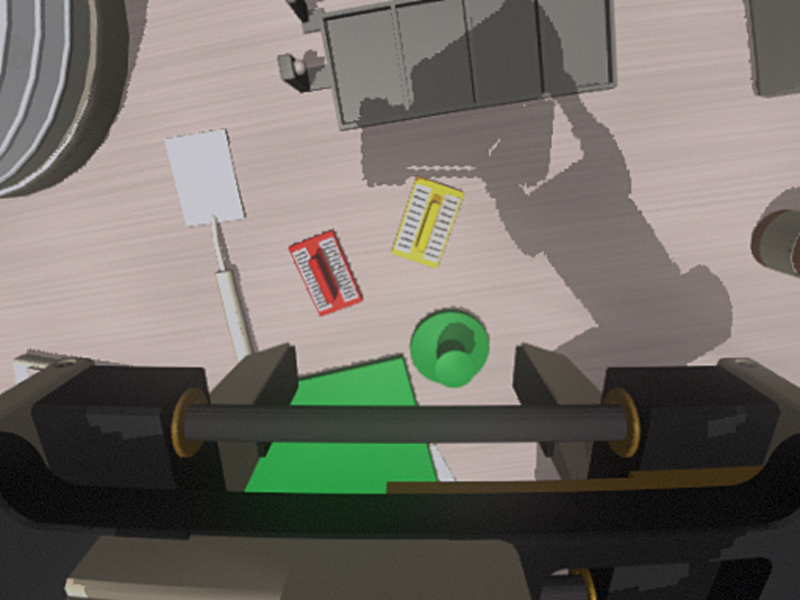

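The picture shows yellow at (427,222) and red at (326,272), with the case top right. The rectangle fits are 52×84 mm, matching the plates. I'll grasp yellow first.

```bash
python3 - <<'E'
from ins import *
c=optics.get_calibration('wrist')
for uv in [(614,87),(342,130),(322,18),(610,0)]: print('case corner',at_z(c,np.array(uv)*.64,14))
plan([((430,275,180),-.3,5),((437,264.5,70),-.473,5),((437,264.5,11.5),-.473,5)])
E
```

```text
case corner [541.77  70.85  14.  ]
case corner [539.17 333.25  14.  ]
case corner [637.77 333.58  14.  ]
case corner [617.27  71.64  14.  ]
off [0.1003, 0.1046, 0.835] rot [0.0, 0.0, 0.0242] mm/row 20.3 deg/row 1.7 rows 5 
off [0.0815, 0.0662, 0.9167] rot [0.0, -0.0, 0.0276] mm/row 22.1 deg/row 2.0 rows 5 
off [0.0, -0.0, 0.4875] rot [0.0, -0.0, -0.0] mm/row 11.7 deg/row 0.0 rows 5
```

send_rows(offset=[[0.03,0.03,0.25],[0.06,0.06,0.5],[0.1,0.105,0.8],[0.1,0.105,0.835]], delta_rot=[[0,0,0.006],[0,0,0.012],[0,0,0.0242],[0,0,0.0242]])

```text
time: 39.7
tool_pos: [428.8, 274.4, 178.0]
tcp_rot: [3.138, 0.004, -0.299]
contact_force: [-0.3, -0.5, 0.2]
grip_width: 92.0
finger_force: 0.0
```

send_rows(offset=[[0.03,0.03,0.25],[0.06,0.06,0.5],[0.0815,0.066,0.75],[0.0815,0.066,0.917],[0.0815,0.066,0.917],[0.0815,0.066,0.917]], delta_rot=[[0,0,0.01],[0,0,0.02],[0,0,0.0276],[0,0,0.0276],[0,0,0.0276],[0,0,0.0276]])

```text
time: 40.45
tool_pos: [437.8, 265.5, 71.4]
tcp_rot: [-3.14, -0.002, -0.471]
contact_force: [-1.4, 0.4, 0.4]
grip_width: 92.2
finger_force: 0.0
```

```bash
python3 - <<'E'
from ins import *
c=optics.get_calibration('wrist');im=snap('wrist','w14.png');p,r=cur();print(p,r.as_euler('xyz'))
for k in('yellow',): print(*rect(im,c,k,4),sep='\n')
plan([((437,264.5,11.5),-.473,5)])
E
```

```text
[437.81 265.51  71.47] [-3.14 -0.   -0.47]
('yellow', [231, 153, 60, 77, 1697], array([441.63, 262.7 ]), array([51.44, 71.74]), -27.1)
off [-0.0031, 0.0116, 0.4997] rot [-0.0003, -0.0003, 0.0002] mm/row 12.0 deg/row 0.0 rows 5
```

send_rows(offset=[[-0.005,0.008,0.12],[-0.01,0.01,0.24],[-0.01,0.01,0.36],[-0.01,0.01,0.46],[-0.01,0.01,0.5],[-0.01,0.01,0.5],[-0.01,0.01,0.5]], delta_rot=[[0,0,0],[0,0,0],[0,0,0],[0,0,0],[0,0,0],[0,0,0],[0,0,0]])

```text
time: 41.38
tool_pos: [435.5, 264.6, 10.3]
tcp_rot: [-3.141, -0.001, -0.472]
contact_force: [-0.1, 0.1, 0.0]
grip_width: 91.9
finger_force: 0.0
```

send_rows(offset=[[0,0,0],[0,0,0],[0,0,0],[0,0,0],[0,0,0],[0,0,0],[0,0,0],[0,0,0]], delta_rot=[[0,0,0],[0,0,0],[0,0,0],[0,0,0],[0,0,0],[0,0,0],[0,0,0],[0,0,0]], grip=0)

```text
time: 42.38
tool_pos: [435.2, 264.4, 10.0]
tcp_rot: [3.142, -0.0, -0.472]
contact_force: [-0.3, -0.4, -0.1]
grip_width: 16.4
finger_force: 0.0
```

send_rows(offset=[[0,0,0],[0,0,0],[0,0,0],[0,0,-0.05],[0,0,-0.2],[0,0,-0.45],[0,0,-0.7],[0,0,-0.7]], delta_rot=[[0,0,0],[0,0,0],[0,0,0],[0,0,0],[0,0,0],[0,0,0],[0,0,0],[0,0,0]])

```text
time: 43.38
tool_pos: [436.6, 265.1, 96.3]
tcp_rot: [-3.138, -0.003, -0.472]
contact_force: [-0.2, -0.1, -1.4]
grip_width: 10.0
finger_force: 30.0
```

```bash
cat > cs.py <<'E'
CS=(589.5,201.5)
E
python3 - <<'E'
from ins import *
from cs import CS
p,r=cur();print(p,r.as_euler('xyz'))
c=optics.get_calibration('wrist');im=snap('wrist','w15.png')
b=np.array([CS[0],CS[1]-33,125.]);y0=-.473
plan([(p+(b-p)*k/2,y0*(1-k/2),5) for k in(1,2)])
E
```

```text
[436.64 265.07  96.26] [-3.14 -0.   -0.47]
off [0.7562, 0.0615, -0.1312] rot [-0.0002, -0.0003, -0.0375] mm/row 18.5 deg/row 2.7 rows 5 
off [0.7134, 0.2418, -0.12] rot [-0.0, 0.0, -0.0377] mm/row 18.3 deg/row 2.7 rows 5
```

```bash
python3 - <<'E'
from ins import *
from cs import CS
p,r=cur()
b=np.array([CS[0]-20,CS[1]-99,130.]);y0=-.473
plan([(p+(b-p)*k/2,y0*(1-k/2),5) for k in(1,2)])
E
```

```text
off [0.8042, 0.3477, -0.1462] rot [-0.0002, -0.0003, -0.0375] mm/row 21.3 deg/row 2.7 rows 5 
off [0.7005, 0.5261, -0.147] rot [-0.0, 0.0, -0.0377] mm/row 21.3 deg/row 2.7 rows 5
```

send_rows(offset=[[0.16,0.07,-0.1],[0.32,0.14,-0.14],[0.48,0.21,-0.147],[0.64,0.28,-0.147],[0.804,0.348,-0.147]], delta_rot=[[0,0,-0.0075],[0,0,-0.015],[0,0,-0.0225],[0,0,-0.03],[0,0,-0.0375]])

```text
time: 44.05
tool_pos: [501.7, 182.6, 110.1]
tcp_rot: [3.14, 0.003, -0.235]
contact_force: [1.2, -0.1, -1.5]
grip_width: 9.9
finger_force: 30.0
```

send_rows(offset=[[0.14,0.105,-0.05],[0.28,0.21,-0.1],[0.42,0.315,-0.147],[0.56,0.42,-0.147],[0.7,0.526,-0.147],[0.7,0.526,-0.147],[0.7,0.526,-0.147]], delta_rot=[[0,0,-0.0075],[0,0,-0.015],[0,0,-0.0225],[0,0,-0.03],[0,0,-0.0375],[0,0,-0.0375],[0,0,-0.0375]])

```text
time: 44.92
tool_pos: [568.1, 102.7, 128.2]
tcp_rot: [-3.142, 0.002, -0.002]
contact_force: [-0.2, -0.0, -1.3]
grip_width: 9.8
finger_force: 30.0
```

```bash
python3 - <<'E'
from ins import *
from cs import CS
c=optics.get_calibration('wrist');im=snap('wrist','w16.png');p,r=cur();print(p,r.as_euler('xyz'),get_obs()['grip_width'],get_obs()['time'])
for k in [(-51,-134,14),(51,-134,14),(-51,-66,14),(51,-66,14)]: print(k,proj(c,[CS[0]+k[0],CS[1]+k[1],k[2]]))
cv2.imwrite('pics/w16b.png',cv2.resize(im[:,:,::-1],(800,600),interpolation=cv2.INTER_CUBIC))
for q in finder.pinpoint('case','wrist')[:1]: print('case',q['confidence'],at_z(c,q['uv'],0))
# case silhouette right edge etc
for q in finder.silhouettes('case','wrist')[:1]:
    m=q['region'];print(q['box'],q['confidence'])
    for v in range(20,240,20):
        u=np.nonzero(m[v])[0]
        if len(u): print(v,u.min(),u.max(),at_z(c,(u.max(),v),14)[:2])
E
```

```text
[568.1  102.93 128.52] [-3.14  0.   -0.  ] 9.61467694627223 44.975
(-51, -134, 14) [291.85 208.51]
(51, -134, 14) [295.38 112.59]
(-51, -66, 14) [230.11 208.57]
(51, -66, 14) [226.68 112.68]
case 0.55 [590.79 203.71   0.  ]
[3.0, 68.4, 328.6, 209.2] 0.67
80 71 326 [671.19  38.98]
100 0 323 [652.63  40.77]
120 27 293 [633.32  69.62]
140 40 293 [613.44  68.95]
160 0 294 [592.74  67.19]
180 0 218 [571.22 147.27]
200 54 219 [548.56 147.28]
```

View pics/w16b.png

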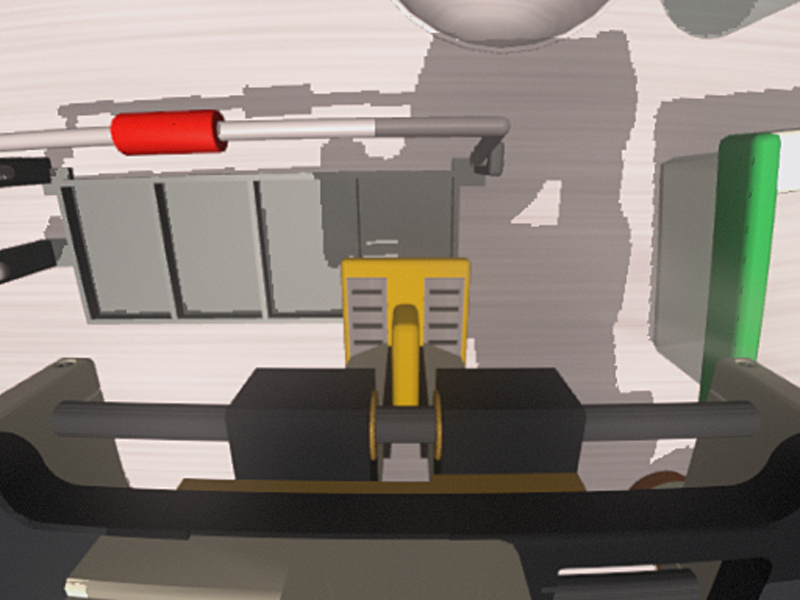

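The picture shows the held yellow insert straight in the gripper (plate 342–470, rib at 405). The case's near edge is at row 321, and the keeper is open behind it. I'll now measure the insert-to-case offset numerically.

```bash
python3 - <<'E'
from ins import *
c=optics.get_calibration('wrist');p,r=cur()
for x in(38,40,42,44): print(x,proj(c,p+r.apply([x,0,2])))
im=cv2.imread('pics/w16.png');hsv=cv2.cvtColor(im,cv2.COLOR_BGR2HSV);m=cv2.inRange(hsv,(15,150,60),(35,255,255))
for u in (225,235,285,295): print(u,np.nonzero(m[:,u])[0].min())
print('case near',at_z(c,(130,205.4),14),at_z(c,(190,205.2),14),'far',at_z(c,(291,110),14),at_z(c,(200,111.5),14))
g=cv2.cvtColor(im,cv2.COLOR_BGR2GRAY);print(g[195:215,130],g[195:215,190])
E
```

```text
38 [260.14 175.38]
40 [260.14 172.26]
42 [260.14 169.12]
44 [260.15 165.95]
225 166
235 166
285 165
295 165
case near [542.15 247.94  14.  ] [542.62 180.08  14.  ] far [643.55  72.19  14.  ] [642.29 162.53  14.  ]
[158 160 158 162 136  92  72  60  83 147 170 169 205 221 220 221 224 226
 223 221] [162 163 163 143  99  88  65  70 114 167 183 190 214 223 221 224 225 224
 222 220]
```

send_rows(offset=[[0.09,0.003,0.1],[0.182,0.003,0.25],[0.182,0.003,0.4],[0.182,0.003,0.55],[0.182,0.003,0.6],[0.182,0.003,0.6],[0.182,0.003,0.6]], delta_rot=[[0,0,0],[0,0,0],[0,0,0],[0,0,0],[0,0,0],[0,0,0],[0,0,0]])

```text
time: 45.95
tool_pos: [591.4, 102.0, 57.9]
tcp_rot: [3.142, -0.001, -0.001]
contact_force: [-0.3, 0.2, -0.7]
grip_width: 9.9
finger_force: 30.0
```

send_rows(offset=[[0,0,0.05],[0,0,0.1],[0,0,0.15],[0,0,0.2],[0,0,0.25],[0,0,0.3],[0,0,0.33],[0,0,0.33]], delta_rot=[[0,0,0],[0,0,0],[0,0,0],[0,0,0],[0,0,0],[0,0,0],[0,0,0],[0,0,0]])

```text
time: 46.95
tool_pos: [590.7, 101.9, 17.3]
tcp_rot: [3.141, 0.001, -0.001]
contact_force: [0.5, 1.0, -1.5]
grip_width: 9.7
finger_force: 30.0
```

send_rows(offset=[[0,0,0.01],[0,0,0.02],[0,0,0.023],[0,0,0.023]], delta_rot=[[0,0,0],[0,0,0],[0,0,0],[0,0,0]])

```text
time: 47.45
tool_pos: [590.9, 101.9, 14.9]
tcp_rot: [3.141, -0.0, -0.001]
contact_force: [0.9, 0.1, 0.4]
grip_width: 9.6
finger_force: 30.0
```

send_rows(offset=[[0,0,0],[0,0,0],[0,0,0],[0,0,0],[0,0,0],[0,0,0]], delta_rot=[[0,0,0],[0,0,0],[0,0,0],[0,0,0],[0,0,0],[0,0,0]], grip=0.5)

```text
time: 48.2
tool_pos: [590.9, 101.9, 14.9]
tcp_rot: [3.141, -0.0, -0.001]
contact_force: [-1.1, 0.1, 0.3]
grip_width: 46.0
finger_force: 0.0
```

send_rows(offset=[[0,0,-0.1],[0,0,-0.3],[0,0,-0.6],[0,0,-0.9],[0,0,-1],[0,0,-1]], delta_rot=[[0,0,0],[0,0,0],[0,0,0],[0,0,0],[0,0,0],[0,0,0]])

```text
time: 48.95
tool_pos: [591.1, 102.0, 135.5]
tcp_rot: [3.142, -0.001, -0.001]
contact_force: [0.5, -0.4, -0.8]
grip_width: 45.7
finger_force: 0.0
```

```bash
python3 - <<'E'
from ins import *
p,r=cur();print(p,r.as_euler('xyz'))
c=optics.get_calibration('wrist');im=snap('wrist','w17.png')
print(*rect(im,c,'yellow',8),sep='\n')
for n in('scene','top'):
    cc=optics.get_calibration(n);snap(n,n+'2.png')
    for t,z in dict(insert_yellow=4,insert_red=0,insert_green=0,insert_orange=0).items():
        for q in finder.pinpoint(t,n)[:1]: print(n,t,round(q['confidence'],2),np.array(q['uv']),at_z(cc,q['uv'],z))
b=np.array([400,360,230.]);a=p
plan([(a+(b-a)*k/3,.213*k/3,4) for k in(1,2,3)])
E
```

```text
[591.09 101.96 135.53] [ 3.14 -0.   -0.  ]
('yellow', [235, 142, 49, 73, 1438], array([591.52, 102.88]), array([52.66, 83.24]), -0.0)
scene insert_red 0.76 [373.6 250.7] [396.04 370.98   0.  ]
scene insert_green 0.62 [216.7 161.9] [ 434.79 -196.75    0.  ]
top insert_yellow 0.5 [153.2 240.5] [385.7  375.88   4.  ]
top insert_red 0.87 [153.4 239.4] [389.03 376.22   0.  ]
top insert_orange 0.42 [151.9 238.4] [392.13 380.92   0.  ]
off [-0.5294, -0.7162, -0.2698] rot [0.0, 0.0001, -0.0115] mm/row 27.9 deg/row 1.0 rows 4 
off [-0.4784, -0.7527, -0.2626] rot [0.0, -0.0, -0.0113] mm/row 27.9 deg/row 1.0 rows 4 
off [-0.4237, -0.7848, -0.2626] rot [0.0, -0.0, -0.0113] mm/row 27.9 deg/row 1.0 rows 4
```

Yellow lies flat and straight in its bay. Now red.

send_rows(offset=[[-0.15,-0.2,-0.15],[-0.34,-0.45,-0.25],[-0.529,-0.716,-0.27]], delta_rot=[[0,0,0],[0,0,-0.006],[0,0,-0.0115]], grip=1)

```text
time: 49.88
tool_pos: [527.4, 188.7, 168.2]
tcp_rot: [-3.141, -0.002, 0.072]
contact_force: [0.6, -0.7, 0.3]
grip_width: 71.0
finger_force: 0.0
```

send_rows(offset=[[-0.16,-0.25,-0.09],[-0.32,-0.5,-0.18],[-0.478,-0.753,-0.263]], delta_rot=[[0,0,0],[0,0,-0.006],[0,0,-0.0113]])

```text
time: 50.25
tool_pos: [463.1, 274.9, 199.3]
tcp_rot: [-3.142, -0.0, 0.143]
contact_force: [0.5, 0.1, -0.3]
grip_width: 91.2
finger_force: 0.0
```

send_rows(offset=[[-0.14,-0.26,-0.09],[-0.28,-0.52,-0.18],[-0.424,-0.785,-0.263],[-0.424,-0.785,-0.263],[-0.424,-0.785,-0.263]], delta_rot=[[0,0,0],[0,0,-0.006],[0,0,-0.0113],[0,0,-0.0113],[0,0,-0.0113]])

```text
time: 50.88
tool_pos: [400.2, 359.6, 230.2]
tcp_rot: [3.141, 0.0, 0.213]
contact_force: [1.1, -0.2, -0.3]
grip_width: 91.8
finger_force: 0.0
```

```bash
sed -i 's/m\[230:\]=0/m[255:]=0/' ins.py; python3 - <<'E'
from ins import *
p,r=cur();print(p,r.as_euler('xyz'))
c=optics.get_calibration('wrist');im=snap('wrist','w18.png')
o=rect(im,c,'red',4);print(*o,sep='\n')
o=max([q for q in o if abs(q[2][0]-399)<60 and abs(q[2][1]-378)<60],key=lambda q:q[1][4]);x,y=o[2];a=np.radians(o[4])
plan([((x,y,120),a,5),((x,y,70),a,5)])
E
```

```text
[400.24 359.64 230.16] [3.14 0.   0.21]
('red', [229, 131, 36, 57, 831], array([398.79, 379.18]), array([83.64, 50.95]), 12.5)
off [0.0219, -0.1652, 0.9166] rot [0.0001, 0.0001, -0.0009] mm/row 22.4 deg/row 0.1 rows 5 
off [-0.0001, -0.0001, 0.4166] rot [0.0, -0.0, -0.0] mm/row 10.0 deg/row 0.0 rows 5
```

send_rows(offset=[[0.01,-0.06,0.25],[0.02,-0.12,0.5],[0.022,-0.165,0.75],[0.022,-0.165,0.917],[0.022,-0.165,0.917]], delta_rot=[[0,0,0],[0,0,0],[0,0,-0.001],[0,0,-0.001],[0,0,-0.001]])

```text
time: 51.55
tool_pos: [398.2, 378.4, 118.6]
tcp_rot: [3.14, 0.004, 0.218]
contact_force: [-0.1, -0.5, 0.5]
grip_width: 91.7
finger_force: 0.0
```

send_rows(offset=[[0,0,0.1],[0,0,0.2],[0,0,0.3],[0,0,0.417],[0,0,0.417],[0,0,0.417]], delta_rot=[[0,0,0],[0,0,0],[0,0,0],[0,0,0],[0,0,0],[0,0,0]])

```text
time: 52.3
tool_pos: [398.6, 380.1, 70.4]
tcp_rot: [-3.142, -0.0, 0.22]
contact_force: [1.4, -0.3, -0.6]
grip_width: 91.8
finger_force: 0.0
```

```bash
python3 - <<'E'
from ins import *
snap('wrist');p,r=cur();print(p,r.as_euler('xyz'))
c=optics.get_calibration('wrist');im=snap('wrist','w19.png')
o=rect(im,c,'red',4);print(*o,sep='\n')
plan([((398.8,379.2,10.5),np.radians(12.4),6)])
E
```

```text
[398.76 380.17  70.67] [-3.14 -0.    0.22]
('red', [233, 152, 60, 90, 2335], array([398.56, 378.57]), array([84.81, 51.96]), 12.5)
off [-0.0023, 0.008, 0.5021] rot [-0.0, -0.0001, 0.0005] mm/row 10.0 deg/row 0.0 rows 6
```

send_rows(offset=[[0,0.008,0.12],[0,0.01,0.24],[0,0.01,0.36],[0,0.01,0.46],[0,0.01,0.5],[0,0.01,0.5],[0,0.01,0.5]], delta_rot=[[0,0,0],[0,0,0],[0,0,0],[0,0,0],[0,0,0],[0,0,0],[0,0,0]])

```text
time: 53.28
tool_pos: [399.1, 379.0, 10.7]
tcp_rot: [-3.141, -0.001, 0.22]
contact_force: [0.8, 0.6, -0.3]
grip_width: 92.0
finger_force: 0.0
```

send_rows(offset=[[0,0,0],[0,0,0],[0,0,0],[0,0,0],[0,0,0],[0,0,0],[0,0,0],[0,0,0]], delta_rot=[[0,0,0],[0,0,0],[0,0,0],[0,0,0],[0,0,0],[0,0,0],[0,0,0],[0,0,0]], grip=0)

```text
time: 54.28
tool_pos: [398.8, 378.7, 10.3]
tcp_rot: [3.141, 0.0, 0.22]
contact_force: [0.5, -0.2, -0.4]
grip_width: 16.5
finger_force: 0.0
```

send_rows(offset=[[0,0,0],[0,0,0],[0,0,0],[0,0,-0.05],[0,0,-0.2],[0,0,-0.45],[0,0,-0.7],[0,0,-0.95],[0,0,-0.95]], delta_rot=[[0,0,0],[0,0,0],[0,0,0],[0,0,0],[0,0,0],[0,0,0],[0,0,0],[0,0,0],[0,0,0]])

```text
schema error: expected 1 to 8 rows
```

```bash
python3 - <<'E'
from ins import *
p,r=cur();print(p,r.as_euler('xyz'),get_obs()['grip_width'])
E
```

```text
[398.78 378.73  10.29] [3.14 0.   0.22] 16.469719218157824
```

send_rows(offset=[[0,0,0],[0,0,0],[0,0,0],[0,0,-0.05],[0,0,-0.2],[0,0,-0.45],[0,0,-0.7],[0,0,-0.95]], delta_rot=[[0,0,0],[0,0,0],[0,0,0],[0,0,0],[0,0,0],[0,0,0],[0,0,0],[0,0,0]])

```text
time: 55.28
tool_pos: [398.6, 378.7, 125.5]
tcp_rot: [3.142, 0.0, 0.22]
contact_force: [-0.2, -0.1, -0.9]
grip_width: 9.8
finger_force: 30.0
```

```bash
python3 - <<'E'
from ins import *
p=np.array([398.8,378.7,124.5]);b=np.array([591.5,234.5,124]);y=.22
plan([(p+(b-p)*k/2,y*(1-k/2),6) for k in(1,2)],start=(p,down(y)))
print(get_obs()['grip_width'],cur()[0])
E
```

```text
off [0.6524, 0.7616, 0.0021] rot [0.0, -0.0, 0.0175] mm/row 20.1 deg/row 1.1 rows 6 
off [0.7321, 0.6853, 0.0021] rot [-0.0, -0.0, 0.0175] mm/row 20.1 deg/row 1.1 rows 6 
9.7813670595284 [398.6  378.69 125.55]
```

send_rows(offset=[[0.11,0.127,0],[0.22,0.254,0],[0.33,0.38,0],[0.435,0.508,0],[0.543,0.635,0],[0.652,0.762,0]], delta_rot=[[0,0,0.003],[0,0,0.006],[0,0,0.009],[0,0,0.012],[0,0,0.015],[0,0,0.0175]])

```text
time: 56.02
tool_pos: [496.1, 305.5, 124.1]
tcp_rot: [3.141, 0.0, 0.108]
contact_force: [-0.6, -0.2, -1.0]
grip_width: 9.5
finger_force: 30.0
```

send_rows(offset=[[0.12,0.114,0],[0.24,0.228,0],[0.36,0.34,0],[0.48,0.456,0],[0.61,0.57,0],[0.732,0.685,0],[0.732,0.685,0],[0.732,0.685,0]], delta_rot=[[0,0,0.003],[0,0,0.006],[0,0,0.009],[0,0,0.012],[0,0,0.015],[0,0,0.0175],[0,0,0.0175],[0,0,0.0175]])

```text
time: 57.02
tool_pos: [590.9, 234.6, 124.1]
tcp_rot: [-3.142, 0.001, -0.0]
contact_force: [0.6, 0.2, -1.0]
grip_width: 9.8
finger_force: 30.0
```

send_rows(offset=[[0,0,0.12],[0,0,0.24],[0,0,0.36],[0,0,0.48],[0,0,0.56],[0,0,0.56],[0,0,0.56]], delta_rot=[[0,0,0],[0,0,0],[0,0,0],[0,0,0],[0,0,0],[0,0,0],[0,0,0]])

```text
time: 57.9
tool_pos: [591.7, 234.5, 57.6]
tcp_rot: [-3.141, -0.001, -0.0]
contact_force: [-0.2, 0.5, -1.6]
grip_width: 9.5
finger_force: 30.0
```

```bash
python3 - <<'E'
from ins import *
snap('wrist');p,r=cur();print(p,r.as_euler('xyz'))
c=optics.get_calibration('wrist');im=snap('wrist','w20.png')
print(*rect(im,c,'red',p[2]-4),*rect(im,c,'yellow',10),sep='\n')
plan([((591.5,234.5,14.8),0.,6)])
E
```

```text
[591.81 234.55  57.76] [-3.14 -0.   -0.  ]
('red', [284, 108, 112, 43, 4504], array([658.12, 186.34]), array([24.91, 67.59]), -89.4)
('red', [218, 167, 83, 88, 2897], array([603.77, 235.17]), array([61.93, 51.86]), 0.0)
('yellow', [380, 209, 60, 40, 1028], array([569.69, 103.01]), array([54.58, 37.26]), 89.0)
off [-0.0027, 0.0004, 0.3581] rot [-0.0, -0.0002, -0.0001] mm/row 7.2 deg/row 0.0 rows 6
```

send_rows(offset=[[-0.003,0,0.06],[-0.005,0,0.12],[-0.005,0,0.18],[-0.005,0,0.24],[-0.005,0,0.3],[-0.005,0,0.34],[-0.005,0,0.358],[-0.005,0,0.358]], delta_rot=[[0,0,0],[0,0,0],[0,0,0],[0,0,0],[0,0,0],[0,0,0],[0,0,0],[0,0,0]])

```text
time: 59.0
tool_pos: [590.9, 234.5, 14.4]
tcp_rot: [-3.142, -0.001, -0.0]
contact_force: [0.2, -0.5, -1.1]
grip_width: 9.7
finger_force: 30.0
```

send_rows(offset=[[0,0,0],[0,0,0],[0,0,0],[0,0,0],[0,0,0],[0,0,0]], delta_rot=[[0,0,0],[0,0,0],[0,0,0],[0,0,0],[0,0,0],[0,0,0]], grip=0.5)

```text
time: 59.75
tool_pos: [590.7, 234.4, 14.2]
tcp_rot: [3.141, 0.0, -0.0]
contact_force: [0.1, -0.7, 0.1]
grip_width: 45.7
finger_force: 0.0
```

send_rows(offset=[[0,0,-0.1],[0,0,-0.3],[0,0,-0.6],[0,0,-0.9],[0,0,-1],[0,0,-1]], delta_rot=[[0,0,0],[0,0,0],[0,0,0],[0,0,0],[0,0,0],[0,0,0]])

```text
time: 60.5
tool_pos: [590.9, 234.5, 134.8]
tcp_rot: [-3.141, -0.001, -0.0]
contact_force: [-0.3, -0.4, -1.1]
grip_width: 46.0
finger_force: 0.0
```

```bash
python3 - <<'E'
from ins import *
p,r=cur();print(p,r.as_euler('xyz'),get_obs()['joint_positions'])
c=optics.get_calibration('wrist');im=snap('wrist','w21.png')
print(*rect(im,c,'red',8),*rect(im,c,'yellow',8),sep='\n')
T=np.array(c['world_from_camera'])[:3,3]
hsv=cv2.cvtColor(im,cv2.COLOR_RGB2HSV);m=cv2.inRange(hsv,(0,120,60),(6,255,255))|cv2.inRange(hsv,(172,120,60),(180,255,255));m[250:]=0
n,l,st,ce=cv2.connectedComponentsWithStats(m)
k=[i for i in range(1,n) if st[i,4]>300]
# sleeve on hinge circle: hinge axis (cs x+58,45), radius 58
hx=592+58
def bar(th): return np.array([hx-58*np.cos(th),201.5,45+58*np.sin(th)])
print([(th,proj(c,bar(th))) for th in(1.6,1.8,2.0,2.1)]);print([(st[i],ce[i]) for i in k])
for n_ in('scene','top'):
    cc=optics.get_calibration(n_);snap(n_,n_+'3.png')
    print(n_,[(q['uv'],q['confidence']) for q in finder.pinpoint('keeper_grip',n_)[:1]],[(th,proj(cc,bar(th))) for th in(1.6,1.8,2.0,2.1)])
E
```

```text
[590.91 234.54 134.77] [-3.14 -0.   -0.  ] [ 0.26  0.62  1.32 -0.    1.2   1.83]
('red', [275, 106, 65, 25, 1594], array([658.01, 185.2 ]), array([24.51, 67.41]), -89.6)
('red', [235, 143, 49, 73, 1496], array([590.4 , 235.22]), array([83.2 , 52.43]), 0.0)
[(1.6, array([306.78, 133.57])), (1.8, array([307.21, 116.8 ])), (2.0, array([307.04, 100.6 ])), (2.1, array([306.73,  93.1 ]))]
[(array([ 275,  106,   65,   25, 1583], dtype=int32), array([306.55, 117.86])), (array([ 235,  143,   49,   73, 1456], dtype=int32), array([259.57, 177.2 ]))]
scene [([266.7, 260.5], 0.75)] [(1.6, array([268.03, 257.81])), (1.8, array([264.94, 261.29])), (2.0, array([261.95, 265.12])), (2.1, array([260.54, 267.12]))]
top [([207.4, 145.0], 0.59)] [(1.6, array([206.73, 149.08])), (1.8, array([206.82, 145.31])), (2.0, array([206.98, 141.89])), (2.1, array([207.09, 140.36]))]
```

Both inserts are flat in their bays. The keeper stands at about 1.79 rad. Next, turn the gripper and take hold of the red sleeve.

```bash
python3 - <<'E'
from ins import *
p,r=cur();H=np.pi/2
plan([((625,220,180),H/2,6),((663,201.5,180),H,6),((663,201.5,83),H,6)])
def B(t): return np.array([650-58*np.cos(t),45+58*np.sin(t)])
t0=1.79
ths=np.linspace(1.79,0,41)[1:]
for i in range(0,40,8):
    s=B(ths[i-1] if i else 1.79)
    print([[0,*[float(v) for v in np.round([(B(t)-s)[0]/120,-(B(t)-s)[1]/120],3)]] for t in ths[i:i+8]])
E
```

```text
off [0.2902, 0.1191, -0.3957] rot [-0.0, 0.0004, -0.1251] mm/row 10.1 deg/row 7.5 rows 6 
off [0.1148, 0.3329, -0.0002] rot [-0.0001, -0.0, -0.125] mm/row 7.0 deg/row 7.5 rows 6 
off [0.0, -0.0002, 0.8084] rot [0.0, 0.0, 0.0] mm/row 16.2 deg/row 0.0 rows 6 
[[0, -0.021, -0.004], [0, -0.043, -0.008], [0, -0.064, -0.01], [0, -0.086, -0.011], [0, -0.107, -0.012], [0, -0.129, -0.011], [0, -0.15, -0.009], [0, -0.172, -0.007]]
[[0, -0.021, 0.003], [0, -0.043, 0.008], [0, -0.063, 0.013], [0, -0.084, 0.02], [0, -0.105, 0.027], [0, -0.125, 0.035], [0, -0.144, 0.044], [0, -0.163, 0.054]]
[[0, -0.019, 0.011], [0, -0.037, 0.022], [0, -0.055, 0.035], [0, -0.072, 0.048], [0, -0.089, 0.062], [0, -0.104, 0.076], [0, -0.12, 0.092], [0, -0.134, 0.108]]
[[0, -0.014, 0.017], [0, -0.027, 0.034], [0, -0.039, 0.052], [0, -0.051, 0.07], [0, -0.061, 0.089], [0, -0.071, 0.108], [0, -0.08, 0.128], [0, -0.088, 0.148]]
[[0, -0.007, 0.02], [0, -0.013, 0.041], [0, -0.019, 0.062], [0, -0.023, 0.083], [0, -0.026, 0.105], [0, -0.029, 0.126], [0, -0.03, 0.148], [0, -0.031, 0.169]]
```

send_rows(offset=[[0.02,0.02,-0.15],[0.08,0.04,-0.3],[0.14,0.06,-0.396],[0.2,0.08,-0.396],[0.25,0.1,-0.396],[0.29,0.119,-0.396]], delta_rot=[[0,0,-0.02],[0,0,-0.04],[0,0,-0.062],[0,0,-0.083],[0,0,-0.104],[0,0,-0.125]], grip=1)

```text
time: 61.5
tool_pos: [625.5, 220.0, 180.5]
tcp_rot: [-3.141, 0.002, 0.789]
contact_force: [-1.2, -0.2, 0.5]
grip_width: 91.2
finger_force: 0.0
```

send_rows(offset=[[0.02,0.055,0],[0.04,0.11,0],[0.06,0.166,0],[0.08,0.222,0],[0.1,0.28,0],[0.115,0.333,0],[0.115,0.333,0],[0.115,0.333,0]], delta_rot=[[0,0,-0.021],[0,0,-0.042],[0,0,-0.0625],[0,0,-0.083],[0,0,-0.104],[0,0,-0.125],[0,0,-0.125],[0,0,-0.125]])

```text
time: 62.5
tool_pos: [663.2, 201.8, 181.0]
tcp_rot: [-3.14, 0.0, 1.568]
contact_force: [0.6, 0.1, -0.4]
grip_width: 91.6
finger_force: 0.0
```

```bash
python3 - <<'E'
from ins import *
snap('wrist');p,r=cur();print(p,r.as_euler('xyz'))
c=optics.get_calibration('wrist');im=snap('wrist','w22.png')
hsv=cv2.cvtColor(im,cv2.COLOR_RGB2HSV);m=cv2.inRange(hsv,(0,120,60),(6,255,255))|cv2.inRange(hsv,(172,120,60),(180,255,255));m[260:]=0
n,l,st,ce=cv2.connectedComponentsWithStats(m)
for i in range(1,n):
    if st[i,4]>200: print(st[i],ce[i],at_z(c,ce[i],105))
print(proj(c,[662.6,201.5,105]))
plan([((663,201.5,83),np.pi/2,6)])
E
```

```text
[663.21 201.83 181.26] [-3.14  0.    1.57]
[ 167  125   70   42 1300] [202.39 145.54] [611.79 249.77 105.  ]
[251 172  18  47 794] [259.67 195.18] [662.31 203.4  105.  ]
[259.98 197.11]
off [-0.0028, -0.0018, 0.8206] rot [-0.0001, 0.0, -0.0003] mm/row 16.4 deg/row 0.0 rows 6
```

Sleeve centre is at (662.3, 203), as expected. Descend and grip.

send_rows(offset=[[0,-0.005,0.15],[0,-0.005,0.3],[0,-0.005,0.45],[0,-0.005,0.6],[0,-0.005,0.75],[0,-0.005,0.815],[0,-0.005,0.815]], delta_rot=[[0,0,0],[0,0,0],[0,0,0],[0,0,0],[0,0,0],[0,0,0],[0,0,0]])

```text
time: 63.48
tool_pos: [662.7, 201.6, 83.2]
tcp_rot: [-3.141, 0.0, 1.57]
contact_force: [-0.9, -0.1, -0.0]
grip_width: 92.0
finger_force: 0.0
```

send_rows(offset=[[0,0,0],[0,0,0],[0,0,0],[0,0,0],[0,0,0],[0,0,0],[0,0,0],[0,0,0]], delta_rot=[[0,0,0],[0,0,0],[0,0,0],[0,0,0],[0,0,0],[0,0,0],[0,0,0],[0,0,0]], grip=0)

```text
time: 64.47
tool_pos: [663.1, 201.7, 83.9]
tcp_rot: [3.141, 0.0, 1.57]
contact_force: [-0.9, 0.0, -0.1]
grip_width: 17.1
finger_force: 30.1
```

send_rows(offset=[[0,0,0],[0,0,0],[0,-0.021,-0.004],[0,-0.043,-0.008],[0,-0.064,-0.01]], delta_rot=[[0,0,0],[0,0,0],[0,0,0],[0,0,0],[0,0,0]])

```text
time: 65.1
tool_pos: [656.9, 201.6, 85.6]
tcp_rot: [3.137, -0.0, 1.57]
contact_force: [6.7, 0.2, -3.2]
grip_width: 16.9
finger_force: 30.0
```

send_rows(offset=[[0,-0.022,-0.001],[0,-0.043,-0.002],[0,-0.065,-0.001],[0,-0.086,0.001],[0,-0.108,0.003]], delta_rot=[[0,0,0],[0,0,0],[0,0,0],[0,0,0],[0,0,0]])

```text
time: 65.72
tool_pos: [645.5, 201.6, 87.1]
tcp_rot: [3.133, -0.001, 1.57]
contact_force: [6.4, -0.4, 5.2]
grip_width: 17.0
finger_force: 30.0
```

send_rows(offset=[[0,-0.021,0.003],[0,-0.043,0.008],[0,-0.063,0.013],[0,-0.084,0.02],[0,-0.105,0.027],[0,-0.125,0.035],[0,-0.144,0.044],[0,-0.163,0.054]], delta_rot=[[0,0,0],[0,0,0],[0,0,0],[0,0,0],[0,0,0],[0,0,0],[0,0,0],[0,0,0]])

```text
time: 66.72
tool_pos: [625.7, 201.7, 80.6]
tcp_rot: [3.133, -0.001, 1.57]
contact_force: [6.3, -1.1, 6.1]
grip_width: 17.1
finger_force: 30.0
```

send_rows(offset=[[0,-0.019,0.011],[0,-0.037,0.022],[0,-0.055,0.035],[0,-0.072,0.048],[0,-0.089,0.062],[0,-0.104,0.076],[0,-0.12,0.092],[0,-0.134,0.108]], delta_rot=[[0,0,0],[0,0,0],[0,0,0],[0,0,0],[0,0,0],[0,0,0],[0,0,0],[0,0,0]])

```text
time: 67.72
tool_pos: [609.7, 201.9, 67.5]
tcp_rot: [3.133, -0.001, 1.57]
contact_force: [6.1, -0.6, 4.9]
grip_width: 17.5
finger_force: 30.0
```

send_rows(offset=[[0,-0.014,0.017],[0,-0.027,0.034],[0,-0.039,0.052],[0,-0.051,0.07],[0,-0.061,0.089],[0,-0.071,0.108],[0,-0.08,0.128],[0,-0.088,0.148]], delta_rot=[[0,0,0],[0,0,0],[0,0,0],[0,0,0],[0,0,0],[0,0,0],[0,0,0],[0,0,0]])

```text
time: 68.72
tool_pos: [599.2, 201.9, 49.8]
tcp_rot: [3.134, -0.001, 1.57]
contact_force: [5.7, -0.4, 6.0]
grip_width: 17.1
finger_force: 30.0
```

send_rows(offset=[[0,-0.007,0.02],[0,-0.013,0.041],[0,-0.019,0.062],[0,-0.023,0.083],[0,-0.026,0.105],[0,-0.029,0.126],[0,-0.03,0.148],[0,-0.031,0.169]], delta_rot=[[0,0,0],[0,0,0],[0,0,0],[0,0,0],[0,0,0],[0,0,0],[0,0,0],[0,0,0]])

```text
time: 69.72
tool_pos: [594.0, 201.8, 29.3]
tcp_rot: [3.137, -0.0, 1.571]
contact_force: [1.0, -0.7, 6.3]
grip_width: 17.2
finger_force: 30.0
```

send_rows(offset=[[0,0,0.01],[0,0,0.02],[0,0,0.02],[0,0,0.02]], delta_rot=[[0,0,0],[0,0,0],[0,0,0],[0,0,0]])

```text
time: 70.22
tool_pos: [593.6, 201.8, 26.1]
tcp_rot: [3.138, -0.0, 1.571]
contact_force: [1.1, -1.1, 5.5]
grip_width: 17.2
finger_force: 30.0
```

send_rows(offset=[[0,0,0.01],[0,0,0.02],[0,0,0.03],[0,0,0.03],[0,0,0.03]], delta_rot=[[0,0,0],[0,0,0],[0,0,0],[0,0,0],[0,0,0]])

```text
time: 70.85
tool_pos: [593.3, 201.8, 21.7]
tcp_rot: [3.139, -0.0, 1.57]
contact_force: [5.4, -0.5, 4.9]
grip_width: 17.2
finger_force: 30.0
```

send_rows(offset=[[0,0,0],[0,0,0],[0,0,0],[0,0,0],[0,0,0],[0,0,0]], delta_rot=[[0,0,0],[0,0,0],[0,0,0],[0,0,0],[0,0,0],[0,0,0]], grip=0.6)

```text
time: 71.6
tool_pos: [592.3, 201.6, 21.2]
tcp_rot: [-3.141, 0.0, 1.57]
contact_force: [0.3, -0.2, 0.6]
grip_width: 55.1
finger_force: 0.0
```

send_rows(offset=[[0,0,-0.1],[0,0,-0.3],[0,0,-0.5],[0,0,-0.6],[0,0,-0.6]], delta_rot=[[0,0,0],[0,0,0],[0,0,0],[0,0,0],[0,0,0]])

```text
time: 72.22
tool_pos: [592.9, 201.8, 94.4]
tcp_rot: [3.139, -0.0, 1.57]
contact_force: [-0.2, 0.6, -0.9]
grip_width: 55.0
finger_force: 0.0
```

```bash
python3 - <<'E'
from ins import *
snap('wrist');p,r=cur();print(p,r.as_euler('xyz'))
c=optics.get_calibration('wrist');im=snap('wrist','w23.png')
hsv=cv2.cvtColor(im,cv2.COLOR_RGB2HSV);m=cv2.inRange(hsv,(0,120,60),(6,255,255))|cv2.inRange(hsv,(172,120,60),(180,255,255));m[265:]=0
n,l,st,ce=cv2.connectedComponentsWithStats(m)
for i in range(1,n):
    if st[i,4]>200: print(st[i],ce[i])
def bar(th): return np.array([650-58*np.cos(th),201.5,45+58*np.sin(th)])
for th in(0,.1,.2,.3): print(th,proj(c,bar(th)))
cc=optics.get_calibration('scene');s=snap('scene','scene4.png');print([(q['uv'],q['confidence']) for q in finder.pinpoint('keeper_grip','scene')[:1]],[proj(cc,bar(th)) for th in(0,.1,.2)])
E
```

```text
[592.29 201.64  93.3 ] [3.14 0.   1.57]
[ 213  132   93  104 3133] [259.7  176.21]
0 [260.36 208.04]
0.1 [260.75 210.68]
0.2 [261.88 213.42]
0.3 [263.81 216.26]
[([283.0, 254.4], 0.81)] [array([282.22, 254.12]), array([282.27, 253.03]), array([282.18, 252.08])]
```

Nearly shut. I'll press down on the sleeve with closed fingers to be sure it goes past the ball.

send_rows(offset=[[0,0,0],[0,0,0.05],[0,0,0.1],[0,0,0.15],[0,0,0.2],[0,0,0.23],[0,0,0.23],[0,0,0.23]], delta_rot=[[0,0,0],[0,0,0],[0,0,0],[0,0,0],[0,0,0],[0,0,0],[0,0,0],[0,0,0]], grip=0)

```text
time: 73.42
tool_pos: [592.6, 201.7, 65.8]
tcp_rot: [3.141, 0.0, 1.57]
contact_force: [-1.1, 0.1, 0.3]
grip_width: -0.0
finger_force: 0.0
```

send_rows(offset=[[0,0,0.02],[0,0,0.04],[0,0,0.06],[0,0,0.08],[0,0,0.08]], delta_rot=[[0,0,0],[0,0,0],[0,0,0],[0,0,0],[0,0,0]])

```text
time: 74.05
tool_pos: [592.2, 201.6, 55.8]
tcp_rot: [-3.141, 0.0, 1.57]
contact_force: [-0.3, -0.6, -0.4]
grip_width: 0.2
finger_force: 0.0
```

send_rows(offset=[[0,0,0.01],[0,0,0.02],[0,0,0.03],[0,0,0.03]], delta_rot=[[0,0,0],[0,0,0],[0,0,0],[0,0,0]])

```text
time: 74.55
tool_pos: [592.5, 201.7, 54.0]
tcp_rot: [3.141, -0.0, 1.571]
contact_force: [-3.9, -1.3, 10.2]
grip_width: 0.7
finger_force: 5.1
```

It is hard against the stop at z = 54 mm, exactly the shut height. One more light press, then lift away and check everything.

send_rows(offset=[[0,0,0.01],[0,0,0.015],[0,0,0.015]], delta_rot=[[0,0,0],[0,0,0],[0,0,0]])

```text
time: 74.92
tool_pos: [592.6, 201.8, 53.8]
tcp_rot: [3.14, -0.0, 1.571]
contact_force: [-7.3, -1.4, 20.4]
grip_width: 0.4
finger_force: 10.0
```

send_rows(offset=[[0,0,-0.05],[0,0,-0.3],[0,0,-0.6],[0,0,-0.9],[0,0,-1],[0,0,-1]], delta_rot=[[0,0,0],[0,0,0],[0,0,0],[0,0,0],[0,0,0],[0,0,0]])

```text
time: 75.68
tool_pos: [592.4, 201.7, 170.6]
tcp_rot: [3.141, -0.0, 1.57]
contact_force: [-0.0, -0.4, 0.2]
grip_width: 0.3
finger_force: 0.0
```

send_rows(offset=[[0,-0.3,-0.3],[0,-0.6,-0.6],[0,-0.9,-0.8],[0,-0.9,-0.8],[0,-0.9,-0.8]], delta_rot=[[0,0,0],[0,0,0],[0,0,0],[0,0,0],[0,0,0]])

```text
time: 76.3
tool_pos: [484.4, 201.6, 265.0]
tcp_rot: [-3.14, 0.001, 1.57]
contact_force: [0.2, -1.3, -0.1]
grip_width: 0.2
finger_force: 0.0
```

```bash
python3 - <<'E'
from ins import *
p,r=cur();print(p,get_obs()['contact_force'])
def bar(th): return np.array([650-58*np.cos(th),201.5,45+58*np.sin(th)])
c=optics.get_calibration('wrist');im=snap('wrist','w24.png')
print('rib yellow',*rect(im,c,'yellow',20),'red',*rect(im,c,'red',20),sep='\n')
for n in('scene','top','wrist'):
    cc=optics.get_calibration(n);snap(n,n+'5.png') if n!='wrist' else 0
    print(n,[(q['uv'],round(q['confidence'],2)) for q in finder.pinpoint('keeper_grip',n)[:1]],[proj(cc,bar(th)) for th in(0,.1,.2)])
for n in('scene','top'):
    cc=optics.get_calibration(n)
    for t,z in dict(slide_grip=120.5,brush=48,jar=0,bowl_small=0,tumbler=0,food_guard=0,spatula=0).items():
        for q in finder.pinpoint(t,n)[:1]: print(n,t,round(q['confidence'],2),at_z(cc,q['uv'],z))
E
```

```text
[484.37 201.6  265.02] [ 0.2 -1.3 -0.1]
rib yellow
('yellow', [299, 204, 52, 28, 758], array([590.5 , 105.03]), array([48.37, 81.93]), -1.4)
red
('red', [302, 121, 56, 58, 1177], array([588.54, 217.69]), array([81.71, 87.79]), -89.9)
scene [([285.4, 254.0], 0.63)] [array([282.22, 254.12]), array([282.27, 253.03]), array([282.18, 252.08])]
top [([207.2, 169.5], 0.73)] [array([208.64, 172.11]), array([208.45, 171.75]), array([208.25, 171.2 ])]
wrist [([336.4, 163.3], 0.78)] [array([334.15, 164.04]), array([335.42, 164.9 ]), array([337.12, 165.78])]
scene slide_grip 0.43 [ 512.48 -109.11  120.5 ]
scene brush 0.68 [ 366.77 -304.77   48.  ]
scene bowl_small 0.81 [786.81  56.8    0.  ]
scene tumbler 0.79 [764.16 -86.48   0.  ]
scene food_guard 0.96 [308.03 252.7    0.  ]
scene spatula 0.86 [419.92 485.33   0.  ]
top slide_grip 0.45 [516.31 -95.18 120.5 ]
top brush 0.57 [ 374.58 -296.88   48.  ]
top jar 0.83 [ 375.29 -121.48    0.  ]
top bowl_small 0.77 [777.92  62.74   0.  ]
top tumbler 0.94 [762.67 -76.95   0.  ]
top food_guard 0.57 [288.43 253.17   0.  ]
top spatula 0.89 [418.08 481.63   0.  ]
```

```bash
python3 -c "
from h import *
print(ticket.close_job())"
```

```text
the job is handed in; nothing more can be done
None
```

I handed the job in at about 76 s: slide at its end stop, seam brushed end to end, brush back in its rest, both inserts present (yellow and red) flat in bays, and keeper bar shut; no verdict came back.

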